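# Load a first-in-first-out tin rack and push the row round its bend

## Robot

A 7-joint arm with a two-finger parallel gripper is mounted at the origin on a cart in front of the work surface, level with it; the furniture and walls round the work are solid. World frame = base frame: x ahead of the robot, y to its left, z up, the work surface at z = 0. Lengths are in m, angles in rad, forces in N, time in s.
With the tool pointing down it reaches from about 0.4 to 0.9 m from the base axis. Payload 5.5 kg.
Tool frame: the origin (TCP) lies midway between the tips of the shut fingers; the grasp point (between the pads) lies 19 mm behind it; z points along the fingers, y is the line along which they close (so a half turn about z gives the same grasp; the last joint's range is limited). The gripper opens to 92 mm and grips with 3 to 60 N. Pads are 19 mm wide; open, the fingers measure 130 mm over their backs; the gripper's body (75 mm by 190 mm) begins 47 mm behind the grasp point.
Start: joints at [0.263, 0.501, -0.427, 1.55, 0.221, 1.138, -0.21], TCP at [0.65, 0, 0.227] pointing down, gripper open.
Joint ranges: [-2.88, 2.88], [-0.31, 2.03], [-1.54, 1.56], [0.2, 2.42], [-1.41, 4.55], [0.19, 2.02], [-2.57, 2.57]. Speed limits (rad/s): [2.57, 2.57, 3.14, 3.14, 3.14, 3.14, 3.14].

## Interface

Orientations are given as a rotation vector (axis times angle).
In Python, from station import state, snapshot, close_job, trace, landmark_of gives the robot as it stands. The module is installed in compiled form; this text tells all that it offers.
- The arm moves only by the tool send_rows, never from a script. Its argument "plan" is a list of rows, each a list of 3 entries, a list of its own where there are three numbers: the shift along the tool's x, y, z in m, then the turn, a rotation vector about the tool's x, y, z in degrees, then the gripper command: -1 is shut, 1 is fully open, values between are in proportion. A call has 1 to 10 rows; each row is the pose to reach, as a shift and turn from the pose commanded when the call began, along the tool's axes at that moment; what a row does not reach only later rows make up. A row lasts 1/12 s, in which the tool goes at most 41.7 mm and 7.16 degrees, less where a joint would pass 70% of its speed; a pose out of reach is approached as far as the arm can. A call with a gripper value outside its range is refused whole. The fingers move at their own pace and stop on an object; "newtons" is the grip in N (left out, the last holds). Time passes only in rows, so rows that repeat a pose let the fingers close. It gives the time, the measured TCP pose, the force, the opening and the grip force at its end, in the units of the state.
- state(): the state, without advancing time (a new reading comes with each control period).
- snapshot(name): name is "scene" or "side" or "wrist"; returns a dict with "color" (384x512x3 uint8, red, green, blue), "depth" (384x512 float32, m along the optical axis (not along the pixel's ray), 0 where there is no reading), "K" (3x3 intrinsics, pixels), "origin" and "attitude" of the camera in the world; the wrist camera has in their place "mount" (4x4, takes a point from camera to tool coordinates, whose origin is the TCP and whose axes are the flange's). Camera axes: x right, y down, z forward; pixel columns grow to the right and rows downward; lengths in m; the calibration is good to about 2 mm. A picture is of the moment at which its call begins: read the wrist's pose just before it.
- close_job(): hands the job in; it is judged then, once.
Trained networks look in the newest picture that a camera, given by its name, has taken for a name from the list of things; names that differ only in an ending like _2 or _b are one class to them, and where a whole thing is asked for, a point or a joint stands for the part that bears it (a point fixed in the world has none). Each returns a list of dicts, best first, with "score" (0 to 1); they miss things now and then, are a little off and sometimes report something else, mostly with a low value. They report only what shows in the picture. A call takes as long as a camera call. They do not tell look-alikes from the thing itself.
- trace(camera, query): "region" (384x512 bool, what is visible of it).
- landmark_of(camera, query): "centre" ([x, y, z] in m, in the coordinates of the camera as it stood for that picture, good to about 4 mm: a listed point, or the origin of a listed thing).
The state is a dict: "clock": time; "joint_pos": joint angles; "joint_velocities": joint speeds; "joint_torque": joint torques, N m; "eef_pos": TCP position; "orientation": TCP orientation; "ft_force": force on the tool from outside, world axes, zero at the start; "torque": the same for the moment, N m; "finger_gap": finger opening in m; "finger_force": force on a finger pad.
Only numpy, scipy, OpenCV 4.12 (cv2) and the standard library are available. Lean on these libraries where they do the work, as an engineer would, in place of code of your own. Each camera call takes 0.05 s, during which the arm holds its last target. There are 200 camera calls.

## Task

Restock the tin rack, oldest tin first: take the tin that stands on the open worktop, set it down upright in the flared mouth of the rack behind the tin already in the lane, then slide the row along the lane and round the bend, past the sprung keeper, until the older tin is firmly home: the keeper has snapped shut behind it and you feel it press on the front stop (about 1 kg of push), with the new tin close up behind. Push low and by feel, never over 2 kg (20 N), so that nothing jams, rams or tips; do not lift the older tin, and leave the other things on the worktop alone.

Things in the scene. Friction and masses are not known exactly. Their poses are not given: they have to be found in the camera images.
- rack: fixed L-shaped tin rack: 12 mm board, steel wire rails (top 54 mm above the worktop). Origin: centre of the bend, at worktop level; z up. Lane centreline in mm: from the mouth (-145,-68) straight along +x to (0,-68), quarter circle of radius 68 about the origin to (68,0), straight along +y to the front stop. Lane 70 wide, flared to 90 at the mouth; slippery (friction about 0.3)
- mouth (a point): point on the board in the flared mouth, at (-105,-68,12) mm in the rack frame: set the new tin down here, clear of the one in the lane. The front stop at the far end is a sliding wire loop, clamped to suit the tins at y anywhere from 91 to 107 mm in the rack frame and not measured: find it by feel
- keeper (a joint): sprung leaf on the +x side of the last straight, 39 mm above the worktop, carried by the sliding stop, pivoted upstream. 0 = shut, leaning into the lane. A tin pushed past it over its last 45 mm swings it out to 0.15 rad (4 to 10 N of push); some 1 to 4 mm before the stop it springs back to 0 behind the tin. Pushed on, the tin meets the rigid stop
- tin_old: the older tin: plain steel tin, 66 mm diameter, 66 mm high, 0.16 to 0.28 kg, ring-pull lid; origin at the centre of its underside, z up. Stands in the rack's lane just before or at the start of the bend
- tin_new: the new tin, same make and size (66 mm diameter, 66 mm high, 0.16 to 0.28 kg); origin at the centre of its underside. Stands by itself on the open worktop, to the right of the rack. In the bend it slides easily if pushed along its own path, from a little outside the lane's centreline; pushed straight from behind, the fingers wedge it hard against the outer rail
- pot: bystander: cream stoneware pot, 97 mm diameter, 70 mm high, on the worktop at the right; origin at its underside
- small_mug: bystander: small white mug standing upside down, 58 x 85 mm, 55 mm high, on the worktop left of the rack; origin at its underside
- teaspoon: bystander: steel teaspoon, 130 mm long, lying on the worktop within the angle of the rack; origin near its middle
- spare_lid: bystander: black screw lid, 54 mm diameter, 17 mm high, on the worktop to the right of the new tin; origin at its underside
Not all that is in view belongs to the job. Leave any orange look-alike of the tin_new alone.

How it is judged:
On the way, in this order (a step that is already met when the one before it is completed fails the run):
1. the new tin stands upright on the rack's board in the mouth, behind the older tin (z of tin_new in the frame of rack below 0.017 m and angle between tin_new's own z axis and vertical below 0.08 rad and x of tin_new in the frame of rack between -0.135 and -0.05 m and y of tin_new in the frame of rack between -0.083 and -0.053 m), for 0.2 s.
2. the older tin has slid round the bend into the last straight, with the new tin following it in the lane (z of each of tin_old, tin_new in the frame of rack below 0.017 m and y of tin_old in the frame of rack above 0 m and x of tin_old in the frame of rack above 0.06 m and horizontal distance between tin_new and tin_old below 0.075 m), for 0.05 s.
3. the row is pressed firmly home: the older tin is past the shut keeper and the new tin pushes it against the stop with over 5 N (y of tin_old in the frame of rack above 0.05 m and x of tin_old in the frame of rack between 0.062 and 0.074 m and value of joint keeper below 0.05 rad and contact force between tin_new and tin_old above 5 N), for 0.1 s.
At the end, for the whole second after the job is handed in: older tin upright on the board in the last straight, past the keeper (y above 50 mm in the rack frame), keeper shut behind it (below 0.05 rad), new tin upright behind it in the lane, centres less than 71 mm apart, both released and at rest (y of tin_old in the frame of rack above 0.05 m and x of tin_old in the frame of rack between 0.062 and 0.074 m and value of joint keeper below 0.05 rad and z of each of tin_old, tin_new in the frame of rack below 0.017 m and angle between each of tin_old, tin_new's own z axis and vertical below 0.08 rad and horizontal distance between tin_new and tin_old below 0.071 m and y of tin_new in the frame of rack below 0.02 m and x of tin_new in the frame of rack above 0.05 m and linear speed of each of tin_old, tin_new below 0.02 m/s); the robot touches nothing.
It fails at once if the older tin is lifted, or either tin tipped over (z of tin_old in the frame of rack above 0.022 m or angle between tin_old's own z axis and vertical above 0.3 rad or angle between tin_new's own z axis and vertical above 0.5 rad).
It fails at once if the tins are rammed together with more than 25 N (contact force between tin_new and tin_old above 25 N).
It fails at once if a tin is jammed against the rails with more than 45 N (contact force between any of tin_new, tin_old and rack above 45 N).
It fails at once if the robot presses on the rack with more than 20 N (contact force between any of the fingers, the arm and rack above 20 N).
It fails at once if a bystander is moved by more than 20 mm (distance of any of pot, small_mug, teaspoon, spare_lid from where it was at the start of the episode above 0.02 m).
It also fails if it takes over 72 s, if anything falls off the work surface, if the arm or the gripper's body presses on something with over 40 N, if the wrist force passes 120 N, or if a joint passes its speed limit or range.

## Working session

There is one attempt and no reset: what is moved stays moved. The work goes in short steps, Python scripts to look and compute and a tool call to move; the robot and the scene stay as the last step left them, time stands still between calls to the robot, and variables do not carry over. Pictures are saved under pics/ and viewed, at most 10 in all, crops included, and the job is handed in when it is done.

Besides the shell and the picture viewer there is one more tool, called as name(argument=value, ...) on one line, values as JSON. send_rows: Moves the arm, as the interface text tells. Its arguments: {"type":"object","properties":{"plan":{"type":"array"},"newtons":{"type":"number"}},"required":["plan"]}

```bash
mkdir -p pics; cat > h.py <<'E'
import numpy as np, cv2
from scipy.spatial.transform import Rotation as R
from station import *
def cam(n):
    s=state(); d=snapshot(n)
    if 'mount' in d:
        T=np.eye(4);T[:3,:3]=R.from_rotvec(s['orientation']).as_matrix();T[:3,3]=s['eef_pos'];T=T@np.array(d['mount'])
    else:
        T=np.eye(4);a=np.array(d['attitude']);T[:3,:3]=a if a.shape==(3,3) else R.from_rotvec(a).as_matrix();T[:3,3]=d['origin']
    d['T']=T;return d
def cloud(d,m):
    v,u=np.nonzero(m&(d['depth']>0));z=d['depth'][v,u];K=d['K']
    P=np.c_[(u-K[0,2])/K[0,0]*z,(v-K[1,2])/K[1,1]*z,z]
    return P@d['T'][:3,:3].T+d['T'][:3,3]
def lm(n,d,q):
    return [(round(r['score'],2),np.round(d['T'][:3,:3]@np.array(r['centre'])+d['T'][:3,3],4)) for r in landmark_of(n,q)]
def px(d,p):
    c=d['T'][:3,:3].T@(np.array(p)-d['T'][:3,3]);q=d['K']@c;return np.round(q[:2]/q[2])
E
python3 - <<'E'
from h import *
print(state())
ims=[]
for n in ['scene','side']:
    d=cam(n);print(n,np.round(d['T'],3).tolist(), np.shape(d.get('attitude')))
    ims.append(d['color'])
    for q in ['rack','mouth','keeper','tin_old','tin_new','pot','small_mug','teaspoon','spare_lid']:
        for s,p in lm(n,d,q): print(q,s,p,px(d,p))
cv2.imwrite('pics/a.png',cv2.resize(ims[0],(800,600))[:,:,::-1])
cv2.imwrite('pics/b.png',cv2.resize(ims[1],(800,600))[:,:,::-1])
E
```

```text
{'clock': 0.0, 'joint_pos': array([ 0.26321571,  0.50186982, -0.42675424,  1.5514276 ,  0.22080252,
        1.13829915, -0.21031143]), 'joint_velocities': array([-1.16561236e-03,  5.57621610e-04,  1.25728791e-03, -8.81420990e-05,
        9.95441604e-04, -1.23199721e-03,  3.49187702e-04]), 'joint_torque': array([-1.62834690e-04, -5.66597199e+01, -5.81602022e+00, -2.79113513e+01,
       -6.85700797e-02,  3.08415934e-02,  1.78752666e-04]), 'eef_pos': array([ 6.49307484e-01, -7.79400007e-05,  2.25670636e-01]), 'orientation': array([-2.22044745e+00, -2.22042947e+00,  2.10358707e-03]), 'ft_force': array([ 0.60694561, -0.00462208, -0.31903201]), 'torque': array([-0.01115942, -0.02313756, -0.00028105]), 'finger_force': 0.0, 'finger_gap': 0.09175703178821498}
scene [[-0.897, -0.293, 0.331, 0.149], [-0.442, 0.628, -0.641, 0.918], [-0.02, -0.721, -0.692, 0.905], [0.0, 0.0, 0.0, 1.0]] (3,)
rack 0.73 [5.440e-01 3.629e-01 3.000e-04] [222. 255.]
mouth 0.97 [0.432  0.3099 0.0151] [265. 252.]Traceback (most recent call last):
  File "<stdin>", line 8, in <module>
  File "h.py", line 16, in lm
    return [(round(r['score'],2),np.round(d['T'][:3,:3]@np.array(r['centre'])+d['T'][:3,3],4)) for r in landmark_of(n,q)]
                                                                                                        ~~~~~~~~~~~^^^^^
ValueError: it knows: mouth, pot, rack, small_mug, spare_lid, teaspoon, tin_new, tin_old
```

```bash
python3 - <<'E'
from h import *
ims=[]
for n in ['scene','side']:
    d=cam(n);print(n,np.round(d['T'][:3,3],3).tolist())
    ims.append(d['color'])
    np.savez('pics/'+n,**d)
    for q in ['rack','mouth','tin_old','tin_new','pot','small_mug','teaspoon','spare_lid']:
        for s,p in lm(n,d,q): print(q,s,p,px(d,p)*800/512)
cv2.imwrite('pics/a.png',cv2.resize(ims[0],(800,600))[:,:,::-1])
cv2.imwrite('pics/b.png',cv2.resize(ims[1],(800,600))[:,:,::-1])
E
```

```text
scene [0.149, 0.918, 0.905]
rack 0.71 [0.543  0.3645 0.0009] [346.875  398.4375]
rack 0.2 [ 0.4239 -0.0166  0.0045] [481.25 287.5 ]
mouth 0.91 [0.432  0.3122 0.014 ] [414.0625 395.3125]
tin_old 0.63 [0.5439 0.2962 0.0126] [364.0625 368.75  ]
tin_new 0.92 [0.438  0.1355 0.0031] [448.4375 332.8125]
tin_new 0.89 [ 0.4234 -0.0134  0.0057] [481.25   289.0625]
tin_new 0.68 [0.541  0.6489 0.0012] [257.8125 535.9375]
pot 0.8 [ 0.4684 -0.3135  0.0011] [506.25   210.9375]
small_mug 0.62 [5.393e-01 6.484e-01 6.000e-04] [257.8125 535.9375]
small_mug 0.42 [ 0.4671 -0.3111  0.0049] [506.25   210.9375]
teaspoon 0.83 [0.4352 0.538  0.0056] [351.5625 500.    ]
spare_lid 0.42 [ 0.4768 -0.2212  0.0011] [490.625 231.25 ]
spare_lid 0.35 [ 5.438e-01  6.483e-01 -1.000e-04] [256.25  534.375]
side [-0.078, 1.098, 0.8]
rack 0.93 [5.420e-01 3.623e-01 4.000e-04] [345.3125 370.3125]
rack 0.75 [ 0.5392  0.6523 -0.0008] [254.6875 456.25  ]
rack 0.72 [ 0.4188 -0.0174  0.0065] [470.3125 304.6875]
tin_new 0.9 [0.4411 0.139  0.0041] [432.8125 332.8125]
tin_new 0.88 [ 0.4171 -0.0166  0.0017] [470.3125 306.25  ]
pot 0.8 [ 0.4718 -0.3116  0.0044] [496.875  254.6875]
small_mug 0.91 [ 0.5403  0.6505 -0.001 ] [254.6875 456.25  ]
teaspoon 0.58 [0.5467 0.2951 0.0159] [360.9375 348.4375]
teaspoon 0.46 [4.298e-01 5.349e-01 3.000e-04] [337.5    439.0625]
spare_lid 0.47 [ 0.4747 -0.2185  0.0043] [482.8125 267.1875]
```

View pics/a.png

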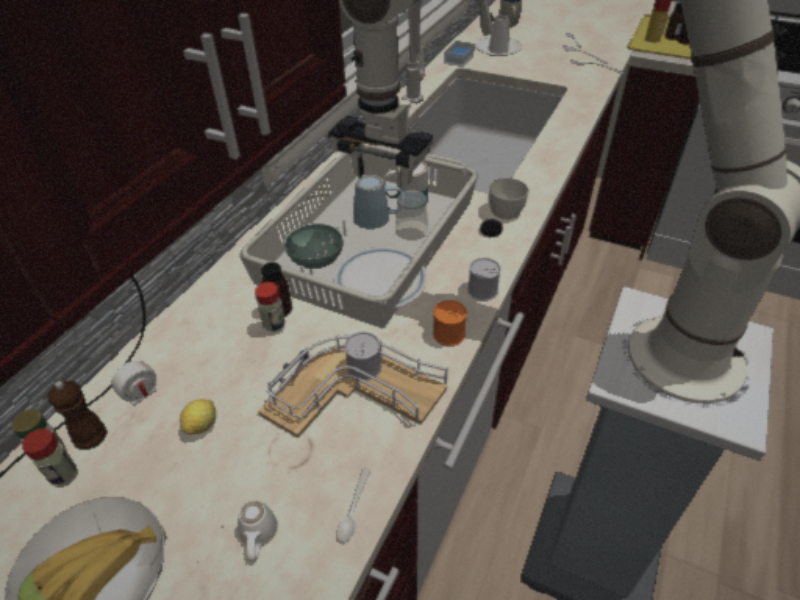

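View pics/b.png

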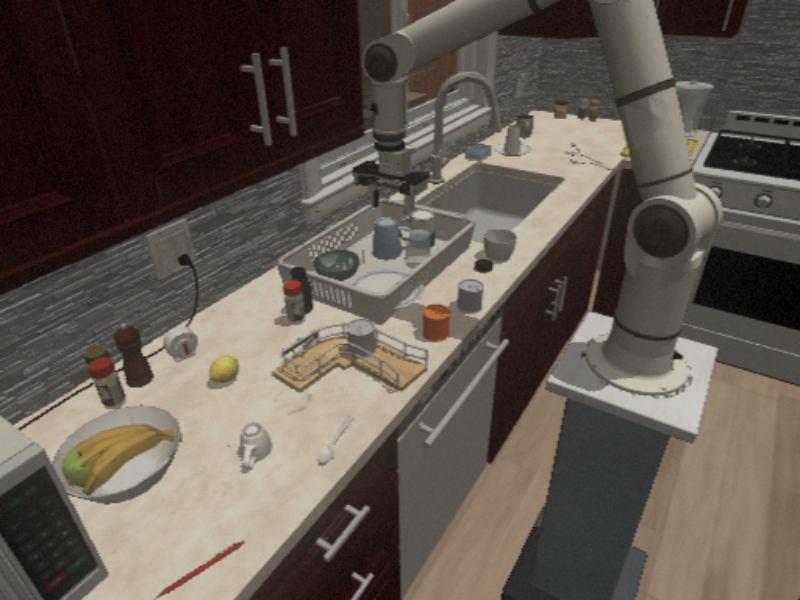

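Scene: the grey tin at (484,277) and the orange tin at (449,323) both report as tin_new. The grey one fits: plain steel, and the orange one is the look-alike. The grey tin in the lane at (363,355) is tin_old. Next I move above the area for a near view that covers the rack and both tins.

send_rows(plan=[[[0.22,-0.17,-0.12],[0,0,0],1],[[0.22,-0.17,-0.12],[0,0,0],1],[[0.22,-0.17,-0.12],[0,0,0],1],[[0.22,-0.17,-0.12],[0,0,0],1],[[0.22,-0.17,-0.12],[0,0,0],1],[[0.22,-0.17,-0.12],[0,0,0],1],[[0.22,-0.17,-0.12],[0,0,0],1],[[0.22,-0.17,-0.12],[0,0,0],1],[[0.22,-0.17,-0.12],[0,0,0],1],[[0.22,-0.17,-0.12],[0,0,0],1]])

```text
clock: 1.88
eef_pos: [0.4801, 0.2202, 0.3472]
orientation: [2.219, 2.222, 0.001]
ft_force: [0.8, -1.1, -0.3]
finger_gap: 0.0915
finger_force: 0.0
```

```bash
python3 - <<'E'
from h import *
n='wrist'
d=cam(n);np.savez('pics/w1',**d);print(np.round(np.array(d['mount']),3).tolist(),d['K'].tolist())
for q in ['rack','mouth','tin_old','tin_new']:
    for s,p in lm(n,d,q): print(q,s,p,px(d,p)*800/512)
cv2.imwrite('pics/c.png',cv2.resize(d['color'],(800,600))[:,:,::-1])
E
```

```text
[[-0.0, -0.965, -0.264, 0.071], [1.0, -0.0, -0.0, 0.001], [0.0, -0.264, 0.965, -0.158], [0.0, 0.0, 0.0, 1.0]] [[339.4063770340002, 0.0, 252.7108763535709], [0.0, 339.4063770340002, 190.51180681752385], [0.0, 0.0, 1.0]]
rack 0.78 [ 5.447e-01  3.645e-01 -2.000e-04] [467.1875  65.625 ]
mouth 0.9 [0.4331 0.3081 0.0133] [340.625  132.8125]
tin_old 0.78 [0.5502 0.2954 0.0144] [471.875 146.875]
tin_new 0.92 [0.4398 0.1378 0.0039] [353.125 312.5  ]
tin_new 0.56 [ 0.4192 -0.0146  0.0029] [335.9375 450.    ]
```

View pics/c.png

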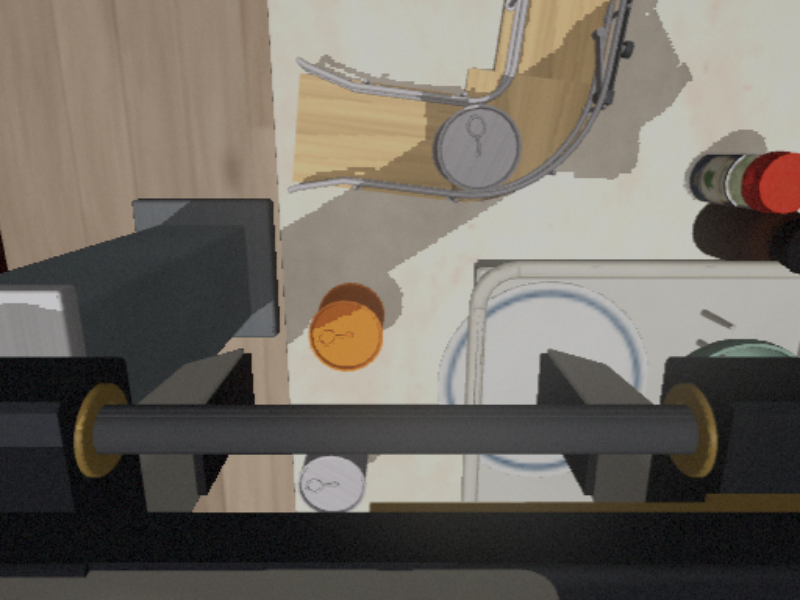

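Wrist view: rack with tin_old at (477,147). Below it are the orange look-alike at (346,333) and the plain steel tin at (332,484). I'll go over the rack to fit its pose from the rails, and crop the tin for confirmation.

send_rows(plan=[[[0.08,0.06,0],[0,0,0],1],[[0.08,0.06,0],[0,0,0],1],[[0.08,0.06,0],[0,0,0],1],[[0.08,0.06,0],[0,0,0],1],[[0.08,0.06,0],[0,0,0],1]])

```text
clock: 2.55
eef_pos: [0.5402, 0.2998, 0.3451]
orientation: [-2.22, -2.22, 0.004]
ft_force: [0.0, 0.1, -0.2]
finger_gap: 0.0918
finger_force: 0.0
```

```bash
cat > fit.py <<'E'
from h import *
from scipy.optimize import least_squares
def local(P,q):
    c,s=np.cos(q[2]),np.sin(q[2]);d=P[:,:2]-q[:2]
    return np.c_[c*d[:,0]+s*d[:,1],-s*d[:,0]+c*d[:,1]]
def off(L):  # signed offset outward from lane centreline
    x,y=L.T
    return np.where(x<0,-y-.068,np.where(y>0,x-.068,np.hypot(x,y)-.068))
def fit(P,q0):
    q=np.r_[q0,.037]
    for k in range(4):
        L=local(P,q);o=off(L)
        m=(L[:,0]>-.075)&(L[:,1]<.06)&(abs(abs(o)-q[3])<(.012 if k<2 else .006))
        m&=~((L[:,1]>-0.005)&(o>0)) # keeper side
        r=least_squares(lambda p:abs(off(local(P[m],p)))-p[3],q,loss='soft_l1',f_scale=.002);q=r.x
    return q,m.sum(),np.std(r.fun)
E
python3 - <<'E'
from fit import *
n='wrist'
d=cam(n);np.savez('pics/w2',**d)
q0=None
for q in ['rack','mouth','tin_old']:
    for s,p in lm(n,d,q): print(q,s,p,px(d,p)*800/512)
P=cloud(d,np.ones((384,512),bool))
for lo,hi in [(.044,.058),(.048,.056),(.022,.044)]:
    Q=P[(P[:,2]>lo)&(P[:,2]<hi)&(abs(P[:,0]-.54)<.2)&(abs(P[:,1]-.36)<.2)]
    for y0 in [-.14,-.05]: print(lo,len(Q),fit(Q,[.544,.364,y0]))
cv2.imwrite('pics/d.png',cv2.resize(d['color'],(800,600))[:,:,::-1])
w=np.load('pics/w1.npz')
cv2.imwrite('pics/e.png',cv2.resize(w['color'][170:340,170:290],None,fx=3,fy=3)[:,:,::-1])
# tin_new top from scene & w1
for f in ['scene','side','w1']:
    w=dict(np.load(f'pics/{f}.npz'));P=cloud(w,np.ones((384,512),bool))
    Q=P[(P[:,2]>.055)&(P[:,2]<.075)&(np.hypot(P[:,0]-.42,P[:,1]+.015)<.045)]
    c,r=cv2.minEnclosingCircle(Q[:,:2].astype(np.float32)*1000);print(f,len(Q),c,r,np.median(Q[:,2]))
E
```

```text
rack 0.67 [0.4305 0.3075 0.0123] [276.5625 223.4375]
rack 0.63 [0.5435 0.3643 0.0011] [398.4375 159.375 ]
mouth 0.65 [0.4321 0.3094 0.0134] [278.125 221.875]
tin_old 0.97 [0.5458 0.2907 0.0139] [400.     242.1875]
0.044 2888 (array([ 0.54488484,  0.36222283, -0.1210813 ,  0.03748033]), np.int64(1213), np.float64(0.0017234928012056405))
0.044 2888 (array([ 0.54488484,  0.36222283, -0.12108127,  0.03748033]), np.int64(1213), np.float64(0.0017234927753731586))
0.048 2385 (array([ 0.54486945,  0.36220828, -0.12129429,  0.03747891]), np.int64(1149), np.float64(0.001712895048202882))
0.048 2385 (array([ 0.54486945,  0.36220828, -0.12129429,  0.03747891]), np.int64(1149), np.float64(0.0017128950482233761))
0.022 2690 (array([ 0.5440442 ,  0.3629405 , -0.12247526,  0.03814339]), np.int64(680), np.float64(0.0013561009773203484))
0.022 2690 (array([ 0.5440442 ,  0.3629405 , -0.12247526,  0.03814339]), np.int64(680), np.float64(0.0013561009752563764))
scene 252 (423.41192626953125, -13.618656158447266) 35.703147888183594 0.06420286938281433
side 148 (419.486328125, -15.1988525390625) 34.90519332885742 0.06526551420032489
w1 1390 (420.8417663574219, -14.965737342834473) 33.555667877197266 0.06344485295650498
```

View pics/d.png

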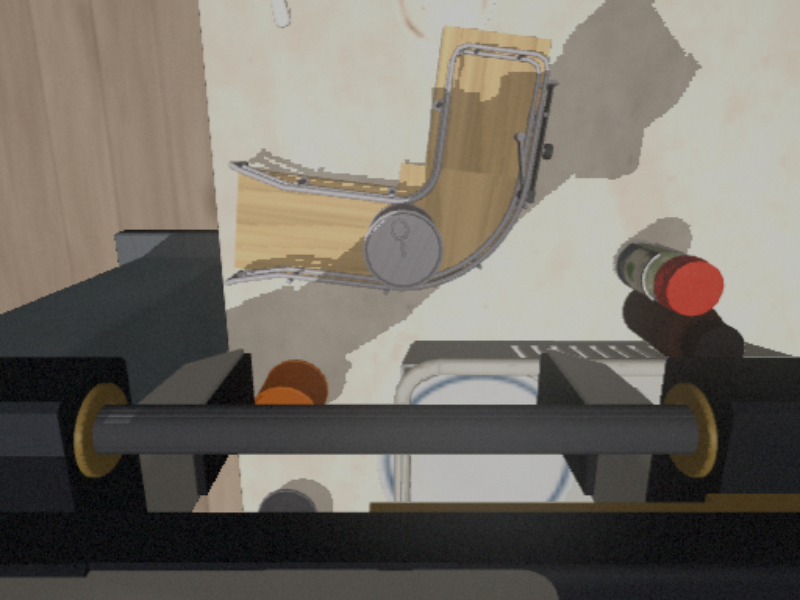

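View pics/e.png

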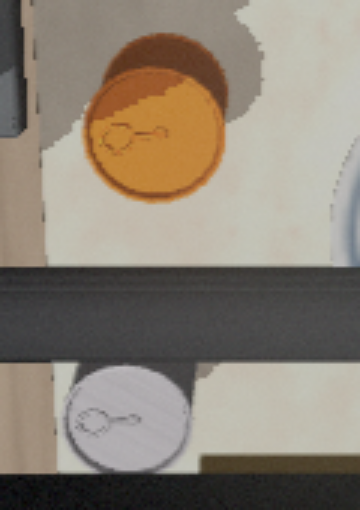

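The crop confirms it: the lower tin is plain steel (tin_new) and the upper one is the orange look-alike. Rack fit: (0.5448, 0.3623), yaw −6.95°, which predicts the mouth at (0.4324, 0.3075) and agrees with the landmark. Now to above tin_new.

send_rows(plan=[[[-0.315,-0.119,0.165],[0,0,7],1],[[-0.315,-0.119,0.165],[0,0,7],1],[[-0.315,-0.119,0.165],[0,0,7],1],[[-0.315,-0.119,0.165],[0,0,7],1],[[-0.315,-0.119,0.165],[0,0,7],1],[[-0.315,-0.119,0.165],[0,0,7],1],[[-0.315,-0.119,0.165],[0,0,7],1],[[-0.315,-0.119,0.165],[0,0,7],1],[[-0.315,-0.119,0.165],[0,0,7],1],[[-0.315,-0.119,0.165],[0,0,7],1]])

```text
clock: 3.58
eef_pos: [0.4149, -0.0227, 0.1788]
orientation: [-2.362, -2.068, 0.013]
ft_force: [-1.2, -0.3, 0.4]
finger_gap: 0.0918
finger_force: 0.0
```

```bash
python3 - <<'E'
from h import *
d=cam('wrist')
P=cloud(d,np.ones((384,512),bool))
Q=P[(P[:,2]>.055)&(P[:,2]<.075)&(np.hypot(P[:,0]-.42,P[:,1]+.015)<.045)]
c,r=cv2.minEnclosingCircle(Q[:,:2].astype(np.float32)*1000);print(len(Q),c,r)
print(lm('wrist',d,'tin_new'))
s=state();print(s['eef_pos'],R.from_rotvec(s['orientation']).as_matrix().round(3).tolist())
w=dict(np.load('pics/scene.npz'));P=cloud(w,np.ones((384,512),bool))
Q=P[(P[:,2]>.085)&(P[:,2]<.2)&(abs(P[:,1]+.015)<.06)&(P[:,0]<.62)&(P[:,0]>.4)]
print(Q[:,0].min() if len(Q) else None)
E
```

```text
4904 (421.27703857421875, -15.090973854064941) 33.10105895996094
[(0.59, array([ 0.474 , -0.2195,  0.0016]))]
[ 0.41967664 -0.01705768  0.18165021] [[0.127, 0.992, -0.001], [0.992, -0.127, -0.001], [-0.001, -0.001, -1.0]]
0.5373580585116248
```

send_rows(plan=[[[0,0,0.04],[0,0,0],1],[[0,0,0.08],[0,0,0],1],[[0,0,0.12],[0,0,0],1],[[0,0,0.145],[0,0,0],1],[[0,0,0.155],[0,0,0],1],[[0,0,0.155],[0,0,0],1],[[0,0,0.155],[0,0,0],-0.2],[[0,0,0.155],[0,0,0],-0.2],[[0,0,0.155],[0,0,0],-0.2],[[0,0,0.155],[0,0,0],-0.2]], newtons=20)

```text
clock: 4.52
eef_pos: [0.4225, -0.015, 0.0283]
orientation: [2.351, 2.08, 0.003]
ft_force: [-2.6, -0.4, 2.5]
finger_gap: 0.0698
finger_force: 1.2
```

send_rows(plan=[[[0,0,0],[0,0,0],-0.2],[[0,0,0],[0,0,0],-0.2],[[0,0,0],[0,0,0],-0.2],[[0,0,0],[0,0,0],-0.2],[[0,0,-0.02],[0,0,0],-0.2],[[0,0,-0.05],[0,0,0],-0.2],[[0,0,-0.08],[0,0,0],-0.2],[[0,0,-0.11],[0,0,0],-0.2],[[0,0,-0.14],[0,0,0],-0.2],[[0,0,-0.14],[0,0,0],-0.2]])

```text
clock: 5.35
eef_pos: [0.4248, -0.0151, 0.1721]
orientation: [2.347, 2.076, 0.01]
ft_force: [1.2, -0.0, -1.6]
finger_gap: 0.0655
finger_force: 20.0
```

```bash
python3 - <<'E'
from h import *
s=state();M=R.from_rotvec(s['orientation']).as_matrix();print(s['eef_pos'],M.round(4).tolist(),s['finger_gap'],s['finger_force'],s['ft_force'])
g=s['eef_pos']-.019*M[:,2]
print(M.T@(np.array([.4324,.3075,g[2]])-g))
E
```

```text
[ 0.42476317 -0.01505688  0.17206137] [[0.1221, 0.9925, 0.0099], [0.9925, -0.122, -0.0014], [-0.0002, 0.01, -1.0]] 0.06545730878044241 19.9981127679348 [ 1.15334501 -0.00886792 -1.62985166]
[ 0.32107365 -0.03159793 -0.00037816]
```

send_rows(plan=[[[0.03,-0.003,0],[0,0,0],-0.2],[[0.07,-0.006,0],[0,0,0],-0.2],[[0.11,-0.009,0],[0,0,0],-0.2],[[0.15,-0.013,0],[0,0,0],-0.2],[[0.19,-0.016,0],[0,0,0],-0.2],[[0.23,-0.02,0],[0,0,0],-0.2],[[0.27,-0.024,0],[0,0,0],-0.2],[[0.3,-0.026,0],[0,0,0],-0.2],[[0.32,-0.028,0],[0,0,0],-0.2],[[0.3215,-0.028,0],[0,0,0],-0.2]])

```text
clock: 6.18
eef_pos: [0.4308, 0.3131, 0.1664]
orientation: [-2.344, -2.086, -0.004]
ft_force: [0.4, 1.2, -2.4]
finger_gap: 0.0653
finger_force: 20.0
```

send_rows(plan=[[[0,0,0.02],[0,0,0],-0.2],[[0,0,0.04],[0,0,0],-0.2],[[0,0,0.06],[0,0,0],-0.2],[[0,0,0.06],[0,0,0],-0.2],[[0,0,0.06],[0,0,0],-0.2]])

```text
clock: 6.6
eef_pos: [0.4312, 0.3061, 0.1055]
orientation: [-2.353, -2.081, 0.006]
ft_force: [0.4, 0.2, -1.9]
finger_gap: 0.0647
finger_force: 20.0
```

```bash
python3 - <<'E'
from fit import *
q=[.5448,.3623,-.1213]
s=state();M=R.from_rotvec(s['orientation']).as_matrix();print(s['eef_pos'],M.round(4).tolist(),s['finger_force'])
g=s['eef_pos']-.019*M[:,2]
print('rack frame grasp',local(g[None],q))
d=cam('wrist');P=cloud(d,np.ones((384,512),bool))
L=local(P,q)
Q=P[(P[:,2]>.10)&(P[:,2]<.16)&(np.hypot(L[:,0]+.105,L[:,1]+.068)<.05)]
print(len(Q),np.percentile(Q[:,2],[5,50,95]) if len(Q) else '')
cv2.imwrite('pics/f.png',cv2.resize(d['color'],(800,600))[:,:,::-1])
E
```

```text
[0.4312232  0.30606887 0.10546932] [[0.1222, 0.9925, -0.0031], [0.9925, -0.1222, -0.0021], [-0.0025, -0.0028, -1.0]] 19.99835103750229
rack frame grasp [[-0.10588401 -0.06951378]]
17065 [0.11280241 0.14040054 0.1501604 ]
```

View pics/f.png

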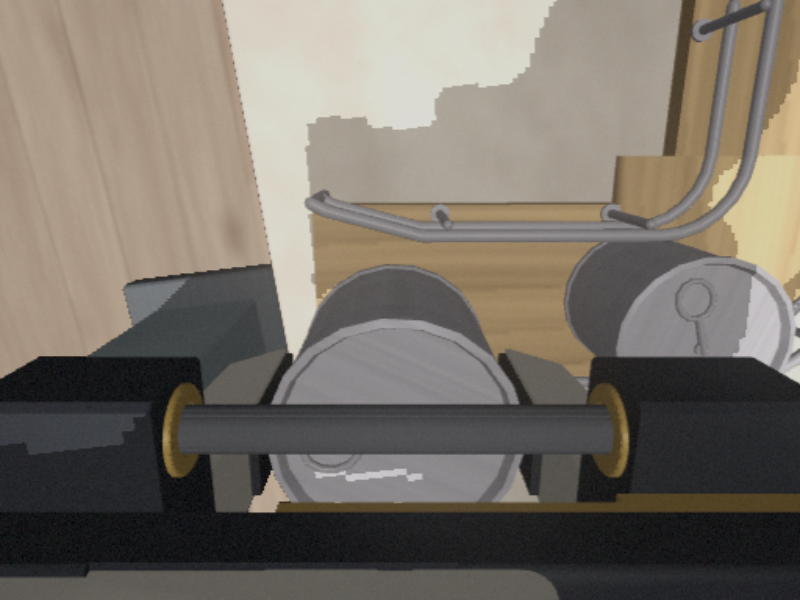

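send_rows(plan=[[[0.001,0.001,0.02],[0,0,0],-0.2],[[0.001,0.001,0.04],[0,0,0],-0.2],[[0.001,0.001,0.05],[0,0,0],-0.2],[[0.001,0.001,0.058],[0,0,0],-0.2],[[0.001,0.001,0.062],[0,0,0],-0.2],[[0.001,0.001,0.064],[0,0,0],-0.2],[[0.001,0.001,0.065],[0,0,0],-0.2],[[0.001,0.001,0.065],[0,0,0],-0.2]])

```text
clock: 7.32
eef_pos: [0.434, 0.3088, 0.0437]
orientation: [2.352, 2.081, 0.001]
ft_force: [-4.0, -4.0, 10.7]
finger_gap: 0.0651
finger_force: 20.0
```

```bash
python3 - <<'E'
from fit import *
q=[.5448,.3623,-.1213]
s=state();print(s['eef_pos'],s['ft_force'])
for n in ['wrist','scene','side']:
    d=cam(n);P=cloud(d,np.ones((384,512),bool))
    L=local(P,q)
    a=P[(P[:,2]>.06)&(P[:,2]<.1)&(np.hypot(L[:,0]+.104,L[:,1]+.068)<.03)]
    b=P[(P[:,2]>.06)&(P[:,2]<.1)&(np.hypot(L[:,0]-.009,L[:,1]+.07)<.028)]
    for Q in a,b: print(n,len(Q),np.percentile(Q[:,2],[5,50,95]) if len(Q) else '')
s=state();print(s['eef_pos'],s['ft_force'])
E
```

```text
[0.43395535 0.30884173 0.04373169] [-3.95295784 -3.95059569 10.74202562]
wrist 9760 [0.06357608 0.08066301 0.09046391]
wrist 306 [0.07406384 0.07520039 0.07681184]
scene 224 [0.0624859  0.07953782 0.0908574 ]
scene 96 [0.07313206 0.07559926 0.07853771]
side 153 [0.06184783 0.07967459 0.09147922]
side 66 [0.07459098 0.07664284 0.07909145]
[0.43399797 0.30881855 0.04378645] [-4.04883931 -3.60305374  8.95301591]
```

```bash
python3 - <<'E'
from fit import *
q=[.5448,.3623,-.1213]
d=cam('wrist');P=cloud(d,np.ones((384,512),bool));L=local(P,q)
for c in [(-.104,-.068),(.009,-.07)]:
    m=(P[:,2]>.07)&(P[:,2]<.088)&(np.hypot(L[:,0]-c[0],L[:,1]-c[1])<.05)
    X=np.c_[L[m],P[m,2]]
    z=np.median(X[:,2])
    for k in range(4):
        Y=X[abs(X[:,2]-z)<.0015];A=np.c_[Y[:,:2]-c,np.ones(len(Y))];w=np.linalg.lstsq(A,Y[:,2],rcond=None)[0]
        z=np.c_[X[:,:2]-c,np.ones(len(X))]@w
    cc,r=cv2.minEnclosingCircle(Y[:,:2].astype(np.float32)*1000)
    print(len(Y),w,cc,r,np.histogram(X[:,2],bins=np.arange(.07,.089,.001))[0])
cv2.imwrite('pics/g.png',cv2.resize(d['color'],(800,600))[:,:,::-1])
E
```

```text
4112 [-0.00490389  0.04926871  0.08124645] (-103.038330078125, -55.0825309753418) 47.45623016357422 [ 235  309  272  201  221  238  257  328  686 1104 1160 1419 1219  495
  328  294  365  220]
529 [-0.06120873  0.0533736   0.07331406] (-4.075604438781738, -46.00912857055664) 10.010042190551758 [ 86  67  82  72 173 222 120 134 113  19   0   0   0   0   0   0   0   0]
```

View pics/g.png

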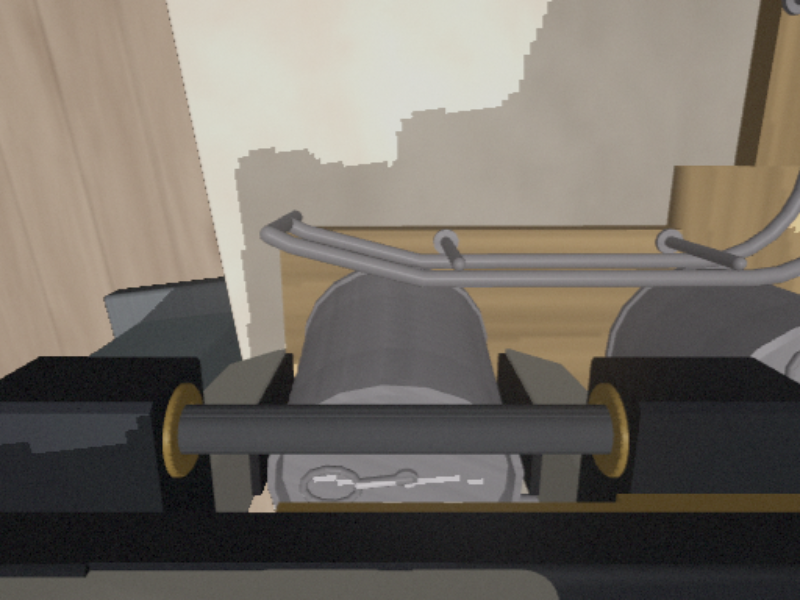

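```bash
python3 - <<'E'
from fit import *
q=[.5448,.3623,-.1213]
d=cam('wrist');K=d['K']
f=cv2.imread('pics/f.png');f=cv2.resize(f,(512,384),interpolation=cv2.INTER_AREA)
for u in [250]:
  for v in range(160,256,4):
    z=d['depth'][v,u];p=d['T'][:3,:3]@np.array([(u-K[0,2])/K[0,0]*z,(v-K[1,2])/K[1,1]*z,z])+d['T'][:3,3]
    print(v,d['color'][v,u].mean().round(),f[v,u].mean().round(),np.round(local(p[None],q)[0]*1000,1),round(p[2]*1000,1))
E
```

```text
160 132.0 130.0 [-103.7  -26.6] 29.2
164 126.0 132.0 [-103.7  -28.6] 29.4
168 111.0 128.0 [-103.6  -25.9] 53.5
172 144.0 99.0 [-103.6  -27.5] 54.4
176 122.0 87.0 [-103.6  -28.9] 56.3
180 102.0 84.0 [-103.7  -34.7] 39.6
184 103.0 86.0 [-103.7  -35.7] 43.8
188 101.0 87.0 [-103.7  -37. ] 46.4
192 100.0 86.0 [-103.6  -37.4] 51.7
196 99.0 82.0 [-103.6  -38.8] 53.6
200 96.0 84.0 [-103.6  -38.9] 59.6
204 98.0 132.0 [-103.6  -40.1] 61.8
208 97.0 158.0 [-103.6  -41.1] 64.2
212 95.0 142.0 [-103.5  -41.3] 68.7
216 98.0 139.0 [-103.5  -42.2] 71.1
220 99.0 139.0 [-103.5  -43.1] 73.4
224 94.0 145.0 [-103.5  -43.8] 76.2
228 92.0 138.0 [-103.5  -43.8] 80.5
232 96.0 139.0 [-103.5  -45. ] 81.6
236 97.0 140.0 [-103.4  -45.2] 84.9
240 98.0 135.0 [-103.4  -46.1] 86.5
244 95.0 140.0 [-103.4  -46.2] 89.9
248 135.0 140.0 [-103.4  -46.8] 91.8
252 136.0 140.0 [-103.4  -48.8] 90.9
```

The tin has caught the inner lower wire and leans 0.23 rad in the grip, with its top toward the outer side. I'll lift it gently, remeasure and right it.

send_rows(plan=[[[0,0,-0.005],[0,0,0],-0.2],[[-0.002,0,-0.015],[0,0,0],-0.2],[[-0.004,0,-0.025],[0,0,0],-0.2],[[-0.004,0,-0.035],[0,0,0],-0.2],[[-0.004,0,-0.035],[0,0,0],-0.2],[[-0.004,0,-0.035],[0,0,0],-0.2],[[-0.004,0,-0.035],[0,0,0],-0.2]])

```text
clock: 8.15
eef_pos: [0.4332, 0.3044, 0.0769]
orientation: [2.353, 2.081, 0.001]
ft_force: [0.6, 0.1, -3.0]
finger_gap: 0.0653
finger_force: 20.0
```

```bash
cat > col.py <<'E'
from fit import *
q=[.5448,.3623,-.1213]
s=state();M=R.from_rotvec(s['orientation']).as_matrix();g=s['eef_pos']-.019*M[:,2]
print(s['eef_pos'].round(4),'grasp rack',local(g[None],q).round(4),s['ft_force'].round(1),M[:,2].round(3))
d=cam('wrist');K=d['K'];u=250;o=[]
for v in range(140,256,2):
    z=d['depth'][v,u];p=d['T'][:3,:3]@np.array([(u-K[0,2])/K[0,0]*z,(v-K[1,2])/K[1,1]*z,z])+d['T'][:3,3]
    o.append((v,int(d['color'][v,u].mean()),*(local(p[None],q)[0]*1000).round(1).tolist(),round(p[2]*1000,1)))
for a in o[::2]: print(*a)
E
python3 col.py
```

```text
[0.4332 0.3044 0.0769] grasp rack [[-0.1038 -0.071 ]] [ 0.6  0.1 -3. ] [ 0.  0. -1.]
140 137 -104.3 -26.7 13.0
144 144 -104.2 -27.2 29.1
148 122 -104.0 -26.1 54.0
152 140 -104.0 -28.1 54.6
156 103 -104.1 -30.5 53.4
160 130 -104.4 -40.2 11.6
164 129 -104.4 -42.8 12.2
168 99 -104.0 -35.6 60.9
172 124 -104.0 -36.9 64.8
176 99 -104.0 -38.0 68.9
180 100 -103.9 -39.2 72.5
184 101 -103.9 -40.0 77.5
188 102 -103.9 -41.5 79.2
192 101 -103.9 -42.4 83.2
196 99 -103.8 -43.2 87.2
200 99 -103.8 -43.7 91.6
204 101 -103.8 -44.9 93.9
208 100 -103.8 -45.5 97.5
212 99 -103.7 -46.2 100.9
216 100 -103.7 -47.0 103.4
220 99 -103.7 -47.9 105.8
224 96 -103.7 -48.6 108.6
228 95 -103.7 -49.2 111.3
232 94 -103.7 -49.8 114.0
236 96 -103.6 -50.2 117.0
240 98 -103.6 -50.9 119.0
244 97 -103.6 -51.0 122.4
248 135 -103.6 -51.8 123.9
252 139 -103.6 -54.4 121.7
```

send_rows(plan=[[[0.001,0,-0.01],[0,-3,0],-0.2],[[0.002,0,-0.01],[0,-6,0],-0.2],[[0.003,0,-0.01],[0,-9,0],-0.2],[[0.004,0,-0.01],[0,-12,0],-0.2],[[0.005,0,-0.01],[0,-14,0],-0.2],[[0.005,0,-0.01],[0,-14.4,0],-0.2],[[0.005,0,-0.01],[0,-14.4,0],-0.2],[[0.005,0,-0.01],[0,-14.4,0],-0.2]], newtons=25)

```text
clock: 8.87
eef_pos: [0.4333, 0.309, 0.0861]
orientation: [2.219, 1.963, -0.281]
ft_force: [0.5, -0.4, -2.3]
finger_gap: 0.0652
finger_force: 25.0
```

```bash
python3 col.py
```

```text
[0.4333 0.309  0.0861] grasp rack [[-0.1042 -0.0617]] [ 0.5 -0.4 -2.3] [-0.031 -0.247 -0.969]
140 131 -104.9 -39.9 12.4
144 132 -104.5 -25.7 54.6
148 140 -104.5 -27.8 54.9
152 136 -104.9 -48.3 12.6
156 131 -105.0 -51.1 12.8
160 122 -105.0 -54.6 11.6
164 124 -105.0 -57.2 12.4
168 94 -104.5 -35.5 63.3
172 124 -104.5 -37.6 63.8
176 96 -104.4 -36.7 70.1
180 98 -104.4 -36.7 74.4
184 97 -104.4 -36.9 78.1
188 98 -104.3 -36.9 82.1
192 94 -104.3 -37.5 84.8
196 97 -104.3 -36.5 90.2
200 94 -104.2 -35.8 94.8
204 92 -104.2 -36.9 96.4
208 96 -104.2 -36.8 99.7
212 96 -104.2 -36.5 103.3
216 90 -102.8 41.6 222.0
220 97 -104.1 -36.9 108.5
224 92 -104.1 -35.4 113.4
228 89 -104.1 -36.1 115.1
232 91 -104.0 -35.9 117.9
236 90 -104.0 -36.0 120.2
240 88 -104.0 -36.2 122.5
244 88 -104.0 -35.7 125.4
248 145 -104.0 -35.9 127.4
252 145 -104.0 -41.4 123.0
```

send_rows(plan=[[[0.0035,0,0.0097],[0,0,0],-0.2],[[0.006,0,0.0194],[0,0,0],-0.2],[[0.0085,0,0.0291],[0,0,0],-0.2],[[0.011,0,0.0388],[0,0,0],-0.2],[[0.012,0,0.0426],[0,0,0],-0.2],[[0.0127,0,0.0455],[0,0,0],-0.2],[[0.0127,0,0.0455],[0,0,0],-0.2],[[0.0127,0,0.0455],[0,0,0],-0.2]])

```text
clock: 9.58
eef_pos: [0.4337, 0.3105, 0.0394]
orientation: [2.218, 1.963, -0.28]
ft_force: [-0.0, 0.5, -2.3]
finger_gap: 0.0653
finger_force: 25.0
```

```bash
python3 col.py | awk 'NR%3==1'
```

```text
[0.4337 0.3105 0.0394] grasp rack [[-0.104  -0.0601]] [-0.   0.5 -2.3] [-0.03  -0.247 -0.969]
148 126 -104.2 -24.1 13.4
160 121 -104.3 -31.2 12.6
172 118 -104.2 -35.2 18.7
184 90 -104.1 -34.9 32.2
196 134 -103.9 -28.0 55.1
208 92 -104.0 -36.1 51.5
220 97 -103.9 -35.2 62.0
232 88 -103.8 -34.6 70.9
244 87 -103.8 -34.3 78.4
```

send_rows(plan=[[[0.0003,0,0.001],[0,0,0],-0.2],[[0.0005,0,0.002],[0,0,0],-0.2],[[0.0007,0,0.0027],[0,0,0],-0.2],[[0.0007,0,0.0027],[0,0,0],-0.2],[[0.0007,0,0.0027],[0,0,0],0.6],[[0.0007,0,0.0027],[0,0,0],0.6],[[0.0007,0,0.0027],[0,0,0],0.6],[[0.0007,0,0.0027],[0,0,0],0.7]])

```text
clock: 10.3
eef_pos: [0.4339, 0.3105, 0.037]
orientation: [2.218, 1.963, -0.28]
ft_force: [-0.2, -0.5, 0.2]
finger_gap: 0.0761
finger_force: 0.0
```

```bash
python3 col.py | awk 'NR%3==1'
```

```text
[0.4339 0.3105 0.037 ] grasp rack [[-0.1038 -0.0601]] [-0.2 -0.5  0.2] [-0.03  -0.247 -0.969]
148 124 -104.0 -23.2 13.1
160 125 -104.0 -30.1 12.5
172 126 -103.9 -28.3 29.9
184 95 -103.9 -34.9 29.7
196 141 -103.7 -27.0 54.2
208 95 -103.8 -36.1 49.1
220 90 -103.7 -35.6 59.0
232 89 -103.7 -34.4 68.7
244 88 -103.6 -33.8 76.6
```

send_rows(plan=[[[0,0,-0.01],[0,0,0],0.7],[[0,0,-0.03],[0,0,0],0.7],[[0,0,-0.06],[0,0,0],0.7],[[0,0,-0.09],[0,0,0],0.7],[[0,0,-0.1],[0,0,0],0.7],[[0,0,-0.1],[0,0,0],-1],[[0,0,-0.1],[0,0,0],-1],[[0,0,-0.1],[0,0,0],-1]])

```text
clock: 11.02
eef_pos: [0.4362, 0.3338, 0.1325]
orientation: [2.218, 1.962, -0.283]
ft_force: [-0.0, -0.0, -0.2]
finger_gap: 0.0626
finger_force: 0.0
```

```bash
cat > gen.py <<'E'
from fit import *
import json
q=[.5448,.3623,-.1213]
Rz=lambda a:R.from_euler('z',a).as_matrix()
LAT=.006;R0=.069
def pose(s,z=.030,back=.0425,tilt=4,toggle=0):
    """tin path length s: 0 at x=-0.104; returns world TCP pos, rot; tool x forward"""
    if s<.104: C=np.array([-.104+s,-R0]);a=0
    elif s<.104+R0*np.pi/2: a=(s-.104)/R0;C=R0*np.array([np.sin(a),-np.cos(a)])
    else: a=np.pi/2;C=np.array([R0,s-.104-R0*np.pi/2])
    t=np.array([np.cos(a),np.sin(a)]);n=np.array([-t[1],t[0]]) # n inward (left)
    p=C-back*t+LAT*n
    c,sn=np.cos(q[2]),np.sin(q[2])
    w=np.array([q[0]+c*p[0]-sn*p[1],q[1]+sn*p[0]+c*p[1],z])
    tw=Rz(q[2]+a)@[1,0,0]
    M=np.c_[tw,np.cross([0,0,-1],tw),[0,0,-1]]@R.from_euler('y',tilt,degrees=True).as_matrix()
    return w,M
def rows(P0,poses,g=-1):
    p0,M0=P0;o=[]
    for p,M in poses:
        o.append([(M0.T@(p-p0)).round(4).tolist(),R.from_matrix(M0.T@M).as_rotvec(degrees=True).round(1).tolist(),g])
    return json.dumps(o)
def cur():
    s=state();return s['eef_pos'],R.from_rotvec(s['orientation']).as_matrix()
E
python3 - <<'E'
from gen import *
s=state();print(s['eef_pos'],s['joint_pos'].round(2),s['finger_gap'])
for tg in [pose(-.012,z=.14)]: print(tg[0],rows(cur(),[tg]))
d=cam('wrist')
P=cloud(d,np.ones((384,512),bool));L=local(P,q)
T=P[:,2]
m=(T>.07)&(T<.085)
for c in [(-.104,-.068),(.009,-.07)]:
    Q=L[m&(np.hypot(L[:,0]-c[0],L[:,1]-c[1])<.045)];cc,r=cv2.minEnclosingCircle(Q.astype(np.float32)*1000);print(len(Q),cc,r)
w=dict(np.load('pics/w2.npz'));P=cloud(w,np.ones((384,512),bool));Q=P[(P[:,2]>.085)&(P[:,2]<.2)&(P[:,1]>.22)&(P[:,1]<.5)&(P[:,0]>.45)&(P[:,0]<.8)]
print(len(Q),Q.min(0),Q.max(0)); w=dict(np.load('pics/scene.npz'));P=cloud(w,np.ones((384,512),bool));Q=P[(P[:,2]>.085)&(P[:,2]<.2)&(P[:,1]>.2)&(P[:,1]<.5)&(P[:,0]>.45)&(P[:,0]<.8)];print(len(Q),Q.min(0),Q.max(0))
E
```

```text
[0.43623144 0.33384601 0.13250588] [-0.45  0.57 -0.47  1.72  0.42  1.16 -1.23] 0.0626286473368608
[0.37984146 0.31894185 0.14      ] [[[-0.0229, -0.0542, -0.0018], [8.2, 14.6, 89.9], -1]]
6285 (-103.16106414794922, -66.48155975341797) 33.612266540527344
4282 (10.105694770812988, -66.26261901855469) 33.340145111083984
2304 [0.7471245  0.22000565 0.08500687] [0.79990732 0.2929605  0.12219233]
811 [0.54401272 0.20002008 0.08505936] [0.7999091  0.29440593 0.1237003 ]
```

```bash
python3 - <<'E'
from gen import *
for f in ['w1','w2','scene','side']:
    w=dict(np.load(f'pics/{f}.npz'));P=cloud(w,np.ones((384,512),bool))
    P=P[(P[:,2]>.06)&(P[:,2]<.2)&(P[:,0]>.48)&(P[:,0]<.74)&(P[:,1]>.08)&(P[:,1]<.245)]
    for x in (.5,.54,.58,.62,.66,.7):
        Q=P[abs(P[:,0]-x)<.02]
        if len(Q): print(f,x,len(Q),np.percentile(Q[:,1],[50,98,100]).round(3),np.percentile(Q[:,2],[50,98]).round(3))
# body corners along path
for s in np.arange(-.012,.225,.02):
    p,M=pose(s);b=[(p+M@[x,y,-.066]) for x in(-.0375,.0375) for y in(.095,)]
    print(round(s,3),[c.round(3).tolist() for c in b])
E
```

```text
w1 0.54 1057 [0.158 0.206 0.207] [0.111 0.113]
w1 0.58 395 [0.205 0.211 0.211] [0.111 0.113]
w1 0.62 370 [0.206 0.211 0.212] [0.111 0.113]
w1 0.66 368 [0.206 0.211 0.212] [0.111 0.113]
w1 0.7 367 [0.206 0.211 0.212] [0.111 0.113]
w2 0.54 690 [0.18  0.206 0.208] [0.111 0.113]
w2 0.58 516 [0.204 0.212 0.212] [0.11  0.113]
w2 0.62 489 [0.205 0.212 0.212] [0.11  0.113]
w2 0.66 200 [0.204 0.212 0.212] [0.109 0.113]
w2 0.7 180 [0.206 0.212 0.212] [0.106 0.113]
scene 0.54 292 [0.161 0.207 0.208] [0.105 0.115]
scene 0.58 143 [0.205 0.212 0.215] [0.092 0.114]
scene 0.62 138 [0.205 0.213 0.215] [0.091 0.115]
scene 0.66 117 [0.205 0.212 0.214] [0.093 0.114]
scene 0.7 111 [0.205 0.213 0.214] [0.095 0.114]
side 0.54 248 [0.16  0.207 0.208] [0.093 0.115]
side 0.58 104 [0.204 0.212 0.213] [0.091 0.115]
side 0.62 103 [0.203 0.213 0.215] [0.089 0.114]
side 0.66 79 [0.204 0.213 0.213] [0.094 0.116]
side 0.7 82 [0.204 0.212 0.214] [0.093 0.116]
-0.012 [[0.327, 0.23, 0.093], [0.401, 0.221, 0.098]]
0.008 [[0.346, 0.227, 0.093], [0.421, 0.218, 0.098]]
0.028 [[0.366, 0.225, 0.093], [0.441, 0.216, 0.098]]
0.048 [[0.386, 0.222, 0.093], [0.46, 0.213, 0.098]]
0.068 [[0.406, 0.22, 0.093], [0.48, 0.211, 0.098]]
0.088 [[0.426, 0.218, 0.093], [0.5, 0.209, 0.098]]
0.108 [[0.45, 0.21, 0.093], [0.525, 0.205, 0.098]]
0.128 [[0.498, 0.189, 0.093], [0.571, 0.206, 0.098]]
0.148 [[0.549, 0.183, 0.093], [0.614, 0.22, 0.098]]
0.168 [[0.6, 0.192, 0.093], [0.652, 0.246, 0.098]]
0.188 [[0.647, 0.215, 0.093], [0.681, 0.281, 0.098]]
0.208 [[0.685, 0.25, 0.093], [0.698, 0.324, 0.098]]
```

```bash
python3 - <<'E'
s=open('gen.py').read()
s=s.replace("tilt=4,toggle=0","tilt=4,lean=16").replace("R.from_euler('y',tilt,degrees=True).as_matrix()","R.from_euler('xy',[lean,tilt],degrees=True).as_matrix()")
open('gen.py','w').write(s)
E
python3 - <<'E'
from gen import *
for lean in (16,20):
  for z in (.03,.034):
    worst=[]
    for s in np.arange(-.012,.225,.004):
        p,M=pose(s,z=z,lean=lean)
        G=np.array([p+M@[x,y,-.066] for x in np.linspace(-.0375,.0375,7) for y in np.linspace(-.095,.095,39)])
        k=(G[:,1]<.220)&(G[:,0]>.51)
        if k.any(): worst.append((G[k,2].min().round(4),round(s,3)))
        C=np.array([p+M@[0,0,0]])
    print(lean,z,min(worst) if worst else None, G[:,2].min())
p,M=pose(.1,lean=16);print('lean outward end z',(p+M@[0,.095,-.066])[2],(p+M@[0,-.095,-.066])[2])
print(cur()[0],rows(cur(),[pose(-.012,z=.14)]))
print(rows(pose(-.012,z=.14),[pose(-.012)]))
E
```

```text
16 0.03 (np.float64(0.0646), np.float64(0.132)) 0.06455109742293305
16 0.034 (np.float64(0.0686), np.float64(0.132)) 0.06855109742293305
20 0.03 (np.float64(0.0568), np.float64(0.132)) 0.056840003355357674
20 0.034 (np.float64(0.0608), np.float64(0.132)) 0.06084000335535768
lean outward end z 0.06716696518833774 0.11941048943196342
[0.43603945 0.33365829 0.13215195] [[[-0.0227, -0.054, -0.0021], [20.7, 27.2, 87.5], -1]]
[[[-0.0077, 0.0302, 0.1055], [0.0, 0.0, 0.0], -1]]
```

```bash
sed -i 's/lean=16/lean=-17/' gen.py
python3 - <<'E'
from gen import *
for lean in (-17,-20):
  for z in (.03,.034):
    worst=[]
    for s in np.arange(-.012,.235,.004):
        p,M=pose(s,z=z,lean=lean)
        G=np.array([p+M@[x,y,-.066] for x in np.linspace(-.0375,.0375,7) for y in np.linspace(-.095,.095,39)])
        k=(G[:,1]<.220)&(G[:,0]>.51)
        if k.any(): worst.append((G[k,2].min().round(4),round(s,3)))
    print(lean,z,min(worst) if worst else None, G[:,2].min())
a,b=cur(),pose(-.012,z=.14)
print(a[0],rows(a,[b]))
print(rows(b,[pose(-.012,z=z) for z in (.11,.08,.055,.04,.032)]))
E
```

```text
-17 0.03 (np.float64(0.1122), np.float64(0.148)) 0.06263884576218037
-17 0.034 (np.float64(0.1162), np.float64(0.148)) 0.06663884576218038
-20 0.03 (np.float64(0.1165), np.float64(0.148)) 0.056840003355357674
-20 0.034 (np.float64(0.1205), np.float64(0.148)) 0.06084000335535768
[0.43603945 0.33365829 0.13215195] [[[-0.0227, -0.054, -0.0021], [-5.1, 1.2, 91.0], -1]]
[[[-0.0021, -0.0087, 0.0286], [0.0, 0.0, 0.0], -1], [[-0.0042, -0.0175, 0.0572], [0.0, 0.0, 0.0], -1], [[-0.0059, -0.0248, 0.0811], [0.0, 0.0, 0.0], -1], [[-0.007, -0.0292, 0.0954], [0.0, 0.0, 0.0], -1], [[-0.0075, -0.0315, 0.103], [0.0, 0.0, 0.0], -1]]
```

```bash
sed -i 's/lean=-17/lean=-20/;s/z=.030/z=.034/' gen.py
python3 - <<'E'
from gen import *
a,b=cur(),pose(-.012,z=.14)
print(rows(a,[b]))
print(rows(b,[pose(-.012,z=z) for z in (.11,.08,.055,.04,.034)]))
E
```

```text
[[[-0.0227, -0.054, -0.0021], [-7.4, -1.2, 91.0], -1]]
[[[-0.0021, -0.0102, 0.0281], [0.0, 0.0, 0.0], -1], [[-0.0042, -0.0205, 0.0562], [0.0, 0.0, 0.0], -1], [[-0.0059, -0.029, 0.0797], [0.0, 0.0, 0.0], -1], [[-0.007, -0.0341, 0.0937], [0.0, 0.0, 0.0], -1], [[-0.0074, -0.0362, 0.0994], [0.0, 0.0, 0.0], -1]]
```

send_rows(plan=[[[-0.0227,-0.054,-0.0021],[-7.4,-1.2,91],-1],[[-0.0227,-0.054,-0.0021],[-7.4,-1.2,91],-1],[[-0.0227,-0.054,-0.0021],[-7.4,-1.2,91],-1],[[-0.0227,-0.054,-0.0021],[-7.4,-1.2,91],-1],[[-0.0227,-0.054,-0.0021],[-7.4,-1.2,91],-1],[[-0.0227,-0.054,-0.0021],[-7.4,-1.2,91],-1],[[-0.0227,-0.054,-0.0021],[-7.4,-1.2,91],-1],[[-0.0227,-0.054,-0.0021],[-7.4,-1.2,91],-1],[[-0.0227,-0.054,-0.0021],[-7.4,-1.2,91],-1],[[-0.0227,-0.054,-0.0021],[-7.4,-1.2,91],-1]])

```text
clock: 11.9
eef_pos: [0.3798, 0.319, 0.1398]
orientation: [2.798, 0.287, -0.008]
ft_force: [0.6, -0.5, 0.5]
finger_gap: 0.0004
finger_force: 0.0
```

```bash
python3 - <<'E'
from gen import *
a,b=cur(),pose(-.012,z=.14);s=state()
print(s['joint_pos'].round(2),s['finger_gap'],a[0],b[0]);print(rows(a,[b]))
E
```

```text
[-0.73  0.47 -0.23  1.85  0.35  1.12 -2.52] 0.0004064064708050475 [0.37984029 0.31903855 0.13983938] [0.37984146 0.31894185 0.14      ]
[[[-0.0, 0.0001, -0.0001], [-1.5, -0.3, 19.3], -1]]
```

```bash
sed -i "s/degrees=True).as_matrix()$/degrees=True).as_matrix()@np.diag([-1.,-1,1])/" gen.py; grep -n diag gen.py
python3 - <<'E'
from gen import *
a,b=cur(),pose(-.012,z=.14)
M0=a[1]
v=R.from_matrix(M0.T@b[1])
print(v.as_rotvec(degrees=True)); print(rows(a,[b]))
# intermediate 70 deg
print(rows(b,[pose(-.012,z=z) for z in (.11,.08,.055,.04,.034)]))
E
```

```text
16:    M=np.c_[tw,np.cross([0,0,-1],tw),[0,0,-1]]@R.from_euler('xy',[lean,tilt],degrees=True).as_matrix()@np.diag([-1.,-1,1])
[   0.37211344   -2.18929802 -160.67738785]
[[[-0.0, 0.0001, -0.0001], [0.4, -2.2, -160.7], -1]]
[[[0.0021, 0.0102, 0.0281], [0.0, 0.0, 0.0], -1], [[0.0042, 0.0205, 0.0562], [0.0, 0.0, 0.0], -1], [[0.0059, 0.029, 0.0797], [0.0, 0.0, 0.0], -1], [[0.007, 0.0341, 0.0937], [0.0, 0.0, 0.0], -1], [[0.0074, 0.0362, 0.0994], [0.0, 0.0, 0.0], -1]]
```

send_rows(plan=[[[0,0,0],[0.2,-1,-70],-1],[[0,0,0],[0.2,-1,-70],-1],[[0,0,0],[0.2,-1,-70],-1],[[0,0,0],[0.2,-1,-70],-1],[[0,0,0],[0.2,-1,-70],-1],[[0,0,0],[0.2,-1,-70],-1],[[0,0,0],[0.2,-1,-70],-1],[[0,0,0],[0.2,-1,-70],-1],[[0,0,0],[0.2,-1,-70],-1],[[0,0,0],[0.2,-1,-70],-1]])

```text
clock: 12.73
eef_pos: [0.3799, 0.3191, 0.1398]
orientation: [2.156, 1.884, -0.306]
ft_force: [-0.5, -0.0, 0.5]
finger_gap: 0.0005
finger_force: 0.0
```

```bash
python3 - <<'E'
from gen import *
a,b=cur(),pose(-.012,z=.14);s=state()
print(s['joint_pos'].round(2),a[0],b[0]);print(rows(a,[b]))
E
```

```text
[-0.54  0.51 -0.47  1.82  0.45  1.18 -1.37] [0.37991764 0.31905334 0.13975063] [0.37984146 0.31894185 0.14      ]
[[[-0.0002, -0.0, -0.0002], [0.2, -1.3, -90.0], -1]]
```

send_rows(plan=[[[0,0,0],[0.1,-0.65,-45],-1],[[0,0,0],[0.1,-0.65,-45],-1],[[0,0,0],[0.1,-0.65,-45],-1],[[0,0,0],[0.1,-0.65,-45],-1],[[0,0,0],[0.1,-0.65,-45],-1],[[0,0,0],[0.1,-0.65,-45],-1],[[0,0,0],[0.1,-0.65,-45],-1]])

```text
clock: 13.32
eef_pos: [0.3799, 0.3191, 0.1397]
orientation: [1.305, 2.635, -0.453]
ft_force: [0.2, -0.5, -0.3]
finger_gap: 0.0007
finger_force: 0.0
```

send_rows(plan=[[[0,0,0],[0,-0.65,-45],-1],[[0,0,0],[0,-0.65,-45],-1],[[0,0,0],[0,-0.65,-45],-1],[[0,0,0],[0,-0.65,-45],-1],[[0,0,0],[0,-0.65,-45],-1],[[0,0,0],[0,-0.65,-45],-1],[[0,0,0],[0,-0.65,-45],-1],[[0,0,0],[0,-0.65,-45],-1],[[0,0,0],[0,-0.65,-45],-1]])

```text
clock: 14.07
eef_pos: [0.3801, 0.3194, 0.1401]
orientation: [0.214, 3.037, -0.539]
ft_force: [0.6, -0.3, -0.1]
finger_gap: 0.0007
finger_force: 0.0
```

```bash
python3 - <<'E'
from gen import *
a,b=cur(),pose(-.012,z=.14);s=state()
print(s['joint_pos'].round(2),a[0],b[0],s['ft_force']);print(rows(a,[b]))
print(rows(a,[pose(-.012,z=z) for z in (.11,.08,.055,.04,.034)]))
E
```

```text
[-0.33  0.61 -0.79  1.81  0.63  1.28  0.04] [0.38011948 0.31943593 0.14010918] [0.37984146 0.31894185 0.14      ] [ 0.56622828 -0.34975432 -0.11790155]
[[[0.0002, -0.0005, 0.0003], [0.1, 0.0, -0.4], -1]]
[[[0.0024, 0.0097, 0.0284], [0.1, 0.0, -0.4], -1], [[0.0046, 0.0199, 0.0566], [0.1, 0.0, -0.4], -1], [[0.0064, 0.0283, 0.08], [0.1, 0.0, -0.4], -1], [[0.0075, 0.0334, 0.0941], [0.1, 0.0, -0.4], -1], [[0.0079, 0.0354, 0.0997], [0.1, 0.0, -0.4], -1]]
```

send_rows(plan=[[[0.0024,0.0097,0.0284],[0.1,0,-0.4],-1],[[0.0046,0.0199,0.0566],[0.1,0,-0.4],-1],[[0.0064,0.0283,0.08],[0.1,0,-0.4],-1],[[0.0075,0.0334,0.0941],[0.1,0,-0.4],-1],[[0.0079,0.0354,0.0997],[0.1,0,-0.4],-1],[[0.0079,0.0354,0.0997],[0.1,0,-0.4],-1],[[0.0079,0.0354,0.0997],[0.1,0,-0.4],-1]])

```text
clock: 14.65
eef_pos: [0.3805, 0.3204, 0.0357]
orientation: [0.201, 3.038, -0.539]
ft_force: [0.7, 0.1, 0.5]
finger_gap: 0.0007
finger_force: 0.0
```

```bash
python3 - <<'E'
from gen import *
a,b=cur(),pose(-.012);s=state()
print(a[0],b[0],s['ft_force']);print(rows(a,[b]))
S=[-.012,.012,.036]
for s0,s1 in zip(S,S[1:]):
    print(rows(pose(s0),[pose(s) for s in np.linspace(s0,s1,11)[1:]]))
E
```

```text
[0.38050355 0.32044953 0.03566985] [0.37984146 0.31894185 0.034     ] [0.68209183 0.1347025  0.52482238]
[[[0.0006, -0.0009, 0.0021], [0.1, 0.1, 0.0], -1]]
[[[-0.0024, 0.0001, 0.0002], [0.0, 0.0, 0.0], -1], [[-0.0048, 0.0001, 0.0003], [0.0, 0.0, 0.0], -1], [[-0.0072, 0.0002, 0.0005], [0.0, 0.0, 0.0], -1], [[-0.0096, 0.0002, 0.0006], [0.0, 0.0, 0.0], -1], [[-0.012, 0.0003, 0.0008], [0.0, 0.0, 0.0], -1], [[-0.0144, 0.0003, 0.0009], [0.0, 0.0, 0.0], -1], [[-0.0168, 0.0004, 0.0011], [0.0, 0.0, 0.0], -1], [[-0.0192, 0.0005, 0.0013], [0.0, 0.0, 0.0], -1], [[-0.0215, 0.0005, 0.0014], [0.0, 0.0, 0.0], -1], [[-0.0239, 0.0006, 0.0016], [0.0, 0.0, 0.0], -1]]
[[[-0.0024, 0.0001, 0.0002], [0.0, 0.0, 0.0], -1], [[-0.0048, 0.0001, 0.0003], [0.0, 0.0, 0.0], -1], [[-0.0072, 0.0002, 0.0005], [0.0, 0.0, 0.0], -1], [[-0.0096, 0.0002, 0.0006], [0.0, 0.0, 0.0], -1], [[-0.012, 0.0003, 0.0008], [0.0, 0.0, 0.0], -1], [[-0.0144, 0.0003, 0.0009], [0.0, 0.0, 0.0], -1], [[-0.0168, 0.0004, 0.0011], [0.0, 0.0, 0.0], -1], [[-0.0192, 0.0005, 0.0013], [0.0, 0.0, 0.0], -1], [[-0.0215, 0.0005, 0.0014], [0.0, 0.0, 0.0], -1], [[-0.0239, 0.0006, 0.0016], [0.0, 0.0, 0.0], -1]]
```

send_rows(plan=[[[-0.0024,0,0.0002],[0,0,0],-1],[[-0.0048,0,0.0003],[0,0,0],-1],[[-0.0072,0,0.0005],[0,0,0],-1],[[-0.0096,0,0.0006],[0,0,0],-1],[[-0.012,0,0.0008],[0,0,0],-1],[[-0.0144,0,0.0009],[0,0,0],-1],[[-0.0168,0,0.0011],[0,0,0],-1],[[-0.0192,0,0.0013],[0,0,0],-1],[[-0.0215,0,0.0014],[0,0,0],-1],[[-0.024,0,0.0016],[0,0,0],-1]])

```text
clock: 15.48
eef_pos: [0.4043, 0.3165, 0.0353]
orientation: [0.201, 3.038, -0.539]
ft_force: [-0.3, -0.2, 1.8]
finger_gap: 0.0004
finger_force: 0.6
```

send_rows(plan=[[[-0.0024,0,0.0002],[0,0,0],-1],[[-0.0048,0,0.0003],[0,0,0],-1],[[-0.0072,0,0.0005],[0,0,0],-1],[[-0.0096,0,0.0006],[0,0,0],-1],[[-0.012,0,0.0008],[0,0,0],-1],[[-0.0144,0,0.0009],[0,0,0],-1],[[-0.0168,0,0.0011],[0,0,0],-1],[[-0.0192,0,0.0013],[0,0,0],-1],[[-0.0215,0,0.0014],[0,0,0],-1],[[-0.024,0,0.0016],[0,0,0],-1]])

```text
clock: 16.32
eef_pos: [0.4283, 0.3131, 0.0356]
orientation: [0.201, 3.038, -0.539]
ft_force: [-1.1, 0.0, -0.6]
finger_gap: 0.0003
finger_force: 0.3
```

```bash
cat > chk.py <<'E'
from gen import *
import sys
s0=float(sys.argv[1]);a,b=cur(),pose(s0);s=state()
print('t',round(s['clock'],2),'meas-nom (rack fwd/lat)',(b[1].T@(a[0]-b[0])).round(4),'F tool',(a[1].T@s['ft_force']).round(1),s['joint_pos'].round(2)[-1])
for n in ('scene','side'):
    d=cam(n);P=cloud(d,np.ones((384,512),bool));L=local(P,q)
    for c in sys.argv[4:]:
        c=np.array([float(v) for v in c.split(',')])/1000
        m=(P[:,2]>.06)&(P[:,2]<.086)&(np.hypot(*(L-c).T)<.04)&(np.array(d['color']).reshape(-1,3)[(d['depth']>0).ravel()].mean(1)>40)
        if m.sum()>20:
            cc,r=cv2.minEnclosingCircle(L[m].astype(np.float32)*1000);print(n,c,m.sum(),np.round(cc,1),round(r,1))
n=int(sys.argv[3]);s1=float(sys.argv[2])
for A in np.split(np.linspace(s0,s1,10*n+1)[1:],n):
    print(rows(pose(s0),[pose(s) for s in A]));s0=A[-1]
E
python3 chk.py .036 .096 2 -67,-67 10,-67
```

```text
t 16.32 meas-nom (rack fwd/lat) [-0.0009 -0.0004 -0.0014] F tool [1.1 0.1 0.5] 0.01
scene [ 0.01  -0.067] 316 [  9.5 -66.6] 34.1
side [ 0.01  -0.067] 203 [  8.3 -67.9] 35.0
[[[-0.003, 0.0001, 0.0002], [0.0, 0.0, 0.0], -1], [[-0.006, 0.0001, 0.0004], [0.0, 0.0, 0.0], -1], [[-0.009, 0.0002, 0.0006], [0.0, 0.0, 0.0], -1], [[-0.012, 0.0003, 0.0008], [0.0, 0.0, 0.0], -1], [[-0.015, 0.0004, 0.001], [0.0, 0.0, 0.0], -1], [[-0.018, 0.0004, 0.0012], [0.0, 0.0, 0.0], -1], [[-0.0209, 0.0005, 0.0014], [0.0, 0.0, 0.0], -1], [[-0.0239, 0.0006, 0.0016], [0.0, 0.0, 0.0], -1], [[-0.0269, 0.0006, 0.0018], [0.0, 0.0, 0.0], -1], [[-0.0299, 0.0007, 0.002], [0.0, 0.0, 0.0], -1]]
[[[-0.003, 0.0001, 0.0002], [0.0, 0.0, 0.0], -1], [[-0.006, 0.0001, 0.0004], [0.0, 0.0, 0.0], -1], [[-0.009, 0.0002, 0.0006], [0.0, 0.0, 0.0], -1], [[-0.012, 0.0003, 0.0008], [0.0, 0.0, 0.0], -1], [[-0.015, 0.0004, 0.001], [0.0, 0.0, 0.0], -1], [[-0.018, 0.0004, 0.0012], [0.0, 0.0, 0.0], -1], [[-0.0209, 0.0005, 0.0014], [0.0, 0.0, 0.0], -1], [[-0.0239, 0.0006, 0.0016], [0.0, 0.0, 0.0], -1], [[-0.0269, 0.0006, 0.0018], [0.0, 0.0, 0.0], -1], [[-0.0299, 0.0007, 0.002], [0.0, 0.0, 0.0], -1]]
```

send_rows(plan=[[[-0.0024,0.0001,0.0002],[0,0,0],-1],[[-0.0048,0.0001,0.0003],[0,0,0],-1],[[-0.0072,0.0002,0.0005],[0,0,0],-1],[[-0.0096,0.0002,0.0006],[0,0,0],-1],[[-0.012,0.0003,0.0008],[0,0,0],-1],[[-0.0144,0.0003,0.0009],[0,0,0],-1],[[-0.0168,0.0004,0.0011],[0,0,0],-1],[[-0.0192,0.0005,0.0013],[0,0,0],-1],[[-0.0215,0.0005,0.0014],[0,0,0],-1],[[-0.024,0.0006,0.0016],[0,0,0],-1]])

```text
clock: 17.25
eef_pos: [0.452, 0.3103, 0.0356]
orientation: [0.201, 3.038, -0.539]
ft_force: [-1.3, 0.4, 0.9]
finger_gap: 0.0005
finger_force: 1.0
```

send_rows(plan=[[[-0.003,0.0001,0.0002],[0,0,0],-1],[[-0.006,0.0001,0.0004],[0,0,0],-1],[[-0.009,0.0002,0.0006],[0,0,0],-1],[[-0.012,0.0003,0.0008],[0,0,0],-1],[[-0.015,0.0004,0.001],[0,0,0],-1],[[-0.018,0.0004,0.0012],[0,0,0],-1],[[-0.021,0.0005,0.0014],[0,0,0],-1],[[-0.024,0.0006,0.0016],[0,0,0],-1],[[-0.027,0.0006,0.0018],[0,0,0],-1],[[-0.03,0.0007,0.002],[0,0,0],-1]])

```text
clock: 18.08
eef_pos: [0.4819, 0.3065, 0.0356]
orientation: [0.201, 3.038, -0.54]
ft_force: [-3.4, -1.4, 1.7]
finger_gap: 0.0004
finger_force: 1.8
```

```bash
python3 chk.py .090 .140 2 -13,-67 45,-55
```

```text
t 18.08 meas-nom (rack fwd/lat) [-0.0009 -0.0005 -0.0014] F tool [ 3.1 -2.3 -1.2] 0.1
scene [ 0.045 -0.055] 299 [ 46.7 -49.6] 37.7
side [ 0.045 -0.055] 201 [ 48.1 -49. ] 34.6
[[[-0.0025, 0.0001, 0.0002], [0.0, 0.0, 0.0], -1], [[-0.005, 0.0001, 0.0003], [0.0, 0.0, 0.0], -1], [[-0.0075, 0.0002, 0.0005], [0.0, 0.0, 0.0], -1], [[-0.01, 0.0002, 0.0007], [0.0, 0.0, 0.0], -1], [[-0.0125, 0.0003, 0.0008], [0.0, 0.0, 0.0], -1], [[-0.0149, -0.0002, 0.0012], [-0.1, -0.3, -0.8], -1], [[-0.0172, -0.0015, 0.0018], [-0.2, -1.0, -2.7], -1], [[-0.0196, -0.0028, 0.0025], [-0.3, -1.7, -4.7], -1], [[-0.022, -0.0039, 0.0031], [-0.5, -2.4, -6.6], -1], [[-0.0245, -0.005, 0.0036], [-0.6, -3.1, -8.6], -1]]
[[[-0.0023, -0.0014, 0.0007], [-0.1, -0.7, -1.9], -1], [[-0.0047, -0.0026, 0.0013], [-0.3, -1.4, -3.9], -1], [[-0.0071, -0.0038, 0.0019], [-0.4, -2.1, -5.8], -1], [[-0.0095, -0.0049, 0.0025], [-0.6, -2.8, -7.8], -1], [[-0.012, -0.0059, 0.0031], [-0.7, -3.5, -9.7], -1], [[-0.0146, -0.0069, 0.0036], [-0.9, -4.2, -11.7], -1], [[-0.0171, -0.0077, 0.0041], [-1.0, -5.0, -13.6], -1], [[-0.0197, -0.0085, 0.0046], [-1.2, -5.7, -15.6], -1], [[-0.0224, -0.0091, 0.005], [-1.3, -6.4, -17.5], -1], [[-0.025, -0.0097, 0.0054], [-1.4, -7.1, -19.5], -1]]
```

send_rows(plan=[[[-0.0025,0.0001,0.0002],[0,0,0],-1],[[-0.005,0.0001,0.0003],[0,0,0],-1],[[-0.0075,0.0002,0.0005],[0,0,0],-1],[[-0.01,0.0002,0.0007],[0,0,0],-1],[[-0.0125,0.0003,0.0008],[0,0,0],-1],[[-0.0149,-0.0002,0.0012],[-0.1,-0.3,-0.8],-1],[[-0.0172,-0.0015,0.0018],[-0.2,-1,-2.7],-1],[[-0.0196,-0.0028,0.0025],[-0.3,-1.7,-4.7],-1],[[-0.022,-0.0039,0.0031],[-0.5,-2.4,-6.6],-1],[[-0.0245,-0.005,0.0036],[-0.6,-3.1,-8.6],-1]])

```text
clock: 19.02
eef_pos: [0.5057, 0.2977, 0.0356]
orientation: [-0.048, 3.018, -0.528]
ft_force: [-1.8, -0.1, -0.5]
finger_gap: 0.0003
finger_force: 1.1
```

send_rows(plan=[[[-0.0023,-0.0014,0.0007],[-0.1,-0.7,-1.9],-1],[[-0.0047,-0.0026,0.0013],[-0.3,-1.4,-3.9],-1],[[-0.0071,-0.0038,0.0019],[-0.4,-2.1,-5.8],-1],[[-0.0095,-0.0049,0.0025],[-0.6,-2.8,-7.8],-1],[[-0.012,-0.0059,0.0031],[-0.7,-3.5,-9.7],-1]])

```text
clock: 19.43
eef_pos: [0.5181, 0.2913, 0.0356]
orientation: [-0.316, 2.973, -0.512]
ft_force: [-2.1, -0.6, -0.8]
finger_gap: 0.0003
finger_force: 1.1
```

```bash
python3 chk.py .1275 .1675 2 23,-65 67,-15
```

```text
t 19.43 meas-nom (rack fwd/lat) [-0.0011 -0.001  -0.0013] F tool [2.2 0.1 0.7] 0.37
scene [ 0.023 -0.065] 147 [ 34.2 -52.5] 29.9
scene [ 0.067 -0.015] 430 [ 65.2 -16.2] 37.5
side [ 0.023 -0.065] 76 [ 25.5 -58.2] 33.6
side [ 0.067 -0.015] 245 [ 64.6 -16.9] 37.1
[[[-0.0018, -0.0011, 0.0005], [-0.1, -0.6, -1.6], -1], [[-0.0037, -0.0021, 0.001], [-0.2, -1.1, -3.1], -1], [[-0.0056, -0.0031, 0.0016], [-0.3, -1.7, -4.7], -1], [[-0.0076, -0.004, 0.002], [-0.5, -2.3, -6.2], -1], [[-0.0095, -0.0049, 0.0025], [-0.6, -2.8, -7.8], -1], [[-0.0115, -0.0057, 0.0029], [-0.7, -3.4, -9.3], -1], [[-0.0135, -0.0065, 0.0034], [-0.8, -4.0, -10.9], -1], [[-0.0156, -0.0072, 0.0038], [-0.9, -4.5, -12.5], -1], [[-0.0176, -0.0079, 0.0042], [-1.0, -5.1, -14.0], -1], [[-0.0197, -0.0085, 0.0046], [-1.2, -5.7, -15.6], -1]]
[[[-0.0018, -0.0011, 0.0005], [-0.1, -0.6, -1.6], -1], [[-0.0037, -0.0021, 0.001], [-0.2, -1.1, -3.1], -1], [[-0.0056, -0.0031, 0.0016], [-0.3, -1.7, -4.7], -1], [[-0.0076, -0.004, 0.002], [-0.5, -2.3, -6.2], -1], [[-0.0095, -0.0049, 0.0025], [-0.6, -2.8, -7.8], -1], [[-0.0115, -0.0057, 0.0029], [-0.7, -3.4, -9.3], -1], [[-0.0135, -0.0065, 0.0034], [-0.8, -4.0, -10.9], -1], [[-0.0156, -0.0072, 0.0038], [-0.9, -4.5, -12.5], -1], [[-0.0176, -0.0079, 0.0042], [-1.0, -5.1, -14.0], -1], [[-0.0197, -0.0085, 0.0046], [-1.2, -5.7, -15.6], -1]]
```

send_rows(plan=[[[-0.0018,-0.0011,0.0005],[-0.1,-0.6,-1.6],-1],[[-0.0037,-0.0021,0.001],[-0.2,-1.1,-3.1],-1],[[-0.0056,-0.0031,0.0016],[-0.3,-1.7,-4.7],-1],[[-0.0076,-0.004,0.002],[-0.5,-2.3,-6.2],-1],[[-0.0095,-0.0049,0.0025],[-0.6,-2.8,-7.8],-1],[[-0.0115,-0.0057,0.0029],[-0.7,-3.4,-9.3],-1],[[-0.0135,-0.0065,0.0034],[-0.8,-4,-10.9],-1],[[-0.0156,-0.0072,0.0038],[-0.9,-4.5,-12.5],-1],[[-0.0176,-0.0079,0.0042],[-1,-5.1,-14],-1],[[-0.0197,-0.0085,0.0046],[-1.2,-5.7,-15.6],-1]])

```text
clock: 20.37
eef_pos: [0.5396, 0.2868, 0.0357]
orientation: [-0.731, 2.855, -0.475]
ft_force: [-3.5, -1.3, 1.3]
finger_gap: 0.0007
finger_force: 1.6
```

```bash
python3 chk.py .1475 .1625 1 43,-54 69,5
```

```text
t 20.37 meas-nom (rack fwd/lat) [-0.0012 -0.0009 -0.0013] F tool [ 3.6  0.  -1.7] 0.58
scene [ 0.043 -0.054] 265 [ 44.1 -49.9] 35.6
scene [0.069 0.005] 438 [63.4  5.3] 37.9
side [ 0.043 -0.054] 136 [ 42.7 -47.5] 35.1
side [0.069 0.005] 251 [61.7  4.2] 37.5
[[[-0.0014, -0.0008, 0.0004], [-0.1, -0.4, -1.2], -1], [[-0.0028, -0.0016, 0.0008], [-0.2, -0.8, -2.3], -1], [[-0.0042, -0.0024, 0.0012], [-0.3, -1.3, -3.5], -1], [[-0.0056, -0.0031, 0.0016], [-0.3, -1.7, -4.7], -1], [[-0.0071, -0.0038, 0.0019], [-0.4, -2.1, -5.8], -1], [[-0.0085, -0.0045, 0.0023], [-0.5, -2.5, -7.0], -1], [[-0.01, -0.0051, 0.0026], [-0.6, -3.0, -8.2], -1], [[-0.0115, -0.0057, 0.0029], [-0.7, -3.4, -9.3], -1], [[-0.013, -0.0063, 0.0033], [-0.8, -3.8, -10.5], -1], [[-0.0146, -0.0069, 0.0036], [-0.9, -4.2, -11.7], -1]]
```

send_rows(plan=[[[-0.0014,-0.0008,0.0004],[-0.1,-0.4,-1.2],-1],[[-0.0028,-0.0016,0.0008],[-0.2,-0.8,-2.3],-1],[[-0.0042,-0.0024,0.0012],[-0.3,-1.3,-3.5],-1],[[-0.0056,-0.0031,0.0016],[-0.3,-1.7,-4.7],-1],[[-0.0071,-0.0038,0.0019],[-0.4,-2.1,-5.8],-1],[[-0.0085,-0.0045,0.0023],[-0.5,-2.5,-7],-1],[[-0.01,-0.0051,0.0026],[-0.6,-3,-8.2],-1],[[-0.0115,-0.0057,0.0029],[-0.7,-3.4,-9.3],-1],[[-0.013,-0.0063,0.0033],[-0.8,-3.8,-10.5],-1],[[-0.0146,-0.0069,0.0036],[-0.9,-4.2,-11.7],-1]])

```text
clock: 21.3
eef_pos: [0.5556, 0.2861, 0.0356]
orientation: [-1.026, 2.734, -0.445]
ft_force: [-4.0, -3.8, 3.1]
finger_gap: 0.0002
finger_force: 2.6
```

```bash
python3 chk.py .1625 .1775 1 52,-44 69,20
```

```text
t 21.3 meas-nom (rack fwd/lat) [-0.     -0.0016 -0.0011] F tool [ 5.3 -1.3 -3.2] 0.75
scene [ 0.052 -0.044] 308 [ 56.5 -39.6] 35.9
scene [0.069 0.02 ] 430 [63.  16.4] 37.2
side [ 0.052 -0.044] 175 [ 52.7 -39.5] 34.7
side [0.069 0.02 ] 252 [61.9 18.1] 36.9
[[[-0.0014, -0.0008, 0.0004], [-0.1, -0.4, -1.2], -1], [[-0.0028, -0.0016, 0.0008], [-0.2, -0.8, -2.3], -1], [[-0.0042, -0.0024, 0.0012], [-0.3, -1.3, -3.5], -1], [[-0.0056, -0.0031, 0.0016], [-0.3, -1.7, -4.7], -1], [[-0.0071, -0.0038, 0.0019], [-0.4, -2.1, -5.8], -1], [[-0.0085, -0.0045, 0.0023], [-0.5, -2.5, -7.0], -1], [[-0.01, -0.0051, 0.0026], [-0.6, -3.0, -8.2], -1], [[-0.0115, -0.0057, 0.0029], [-0.7, -3.4, -9.3], -1], [[-0.013, -0.0063, 0.0033], [-0.8, -3.8, -10.5], -1], [[-0.0146, -0.0069, 0.0036], [-0.9, -4.2, -11.7], -1]]
```

send_rows(plan=[[[-0.0014,-0.0008,0.0004],[-0.1,-0.4,-1.2],-1],[[-0.0028,-0.0016,0.0008],[-0.2,-0.8,-2.3],-1],[[-0.0042,-0.0024,0.0012],[-0.3,-1.3,-3.5],-1],[[-0.0056,-0.0031,0.0016],[-0.3,-1.7,-4.7],-1],[[-0.0071,-0.0038,0.0019],[-0.4,-2.1,-5.8],-1],[[-0.0085,-0.0045,0.0023],[-0.5,-2.5,-7],-1]])

```text
clock: 21.9
eef_pos: [0.5653, 0.2886, 0.0355]
orientation: [-1.195, 2.647, -0.423]
ft_force: [-5.0, -3.6, 3.6]
finger_gap: 0.0005
finger_force: 3.0
```

```bash
python3 chk.py .1715 .1865 1 57,-35 69,27
```

```text
t 21.9 meas-nom (rack fwd/lat) [-0.0003 -0.0012 -0.0012] F tool [ 5.7 -0.  -4.3] 0.86
scene [ 0.057 -0.035] 343 [ 62.9 -31.8] 38.5
scene [0.069 0.027] 436 [65.3 23.7] 36.5
side [ 0.057 -0.035] 196 [ 61.3 -32.1] 37.4
side [0.069 0.027] 249 [63.  25.4] 36.4
[[[-0.0014, -0.0008, 0.0004], [-0.1, -0.4, -1.2], -1], [[-0.0028, -0.0016, 0.0008], [-0.2, -0.8, -2.3], -1], [[-0.0042, -0.0024, 0.0012], [-0.3, -1.3, -3.5], -1], [[-0.0056, -0.0031, 0.0016], [-0.3, -1.7, -4.7], -1], [[-0.0071, -0.0038, 0.0019], [-0.4, -2.1, -5.8], -1], [[-0.0085, -0.0045, 0.0023], [-0.5, -2.5, -7.0], -1], [[-0.01, -0.0051, 0.0026], [-0.6, -3.0, -8.2], -1], [[-0.0115, -0.0057, 0.0029], [-0.7, -3.4, -9.3], -1], [[-0.013, -0.0063, 0.0033], [-0.8, -3.8, -10.5], -1], [[-0.0146, -0.0069, 0.0036], [-0.9, -4.2, -11.7], -1]]
```

send_rows(plan=[[[-0.0014,-0.0008,0.0004],[-0.1,-0.4,-1.2],-1],[[-0.0028,-0.0016,0.0008],[-0.2,-0.8,-2.3],-1],[[-0.0042,-0.0024,0.0012],[-0.3,-1.3,-3.5],-1],[[-0.0056,-0.0031,0.0016],[-0.3,-1.7,-4.7],-1],[[-0.0071,-0.0038,0.0019],[-0.4,-2.1,-5.8],-1],[[-0.0085,-0.0045,0.0023],[-0.5,-2.5,-7],-1],[[-0.01,-0.0051,0.0026],[-0.6,-3,-8.2],-1],[[-0.0115,-0.0057,0.0029],[-0.7,-3.4,-9.3],-1],[[-0.013,-0.0063,0.0033],[-0.8,-3.8,-10.5],-1],[[-0.0146,-0.0069,0.0036],[-0.9,-4.2,-11.7],-1]])

```text
clock: 22.83
eef_pos: [0.5799, 0.2955, 0.0352]
orientation: [-1.465, 2.481, -0.382]
ft_force: [-5.5, -2.6, 2.7]
finger_gap: 0.0001
finger_force: 2.6
```

```bash
python3 chk.py .1865 .1965 1 63,-22 69,41
```

```text
t 22.83 meas-nom (rack fwd/lat) [-0.0005 -0.0001 -0.0012] F tool [ 4.7  2.4 -4. ] 1.05
scene [ 0.063 -0.022] 372 [ 68.4 -17.7] 37.8
scene [0.069 0.041] 445 [65.4 37.5] 37.1
side [ 0.063 -0.022] 220 [ 65.3 -19.1] 37.6
side [0.069 0.041] 258 [62.7 39.2] 36.3
[[[-0.0009, -0.0006, 0.0003], [-0.1, -0.3, -0.8], -1], [[-0.0018, -0.0011, 0.0005], [-0.1, -0.6, -1.6], -1], [[-0.0028, -0.0016, 0.0008], [-0.2, -0.8, -2.3], -1], [[-0.0037, -0.0021, 0.001], [-0.2, -1.1, -3.1], -1], [[-0.0047, -0.0026, 0.0013], [-0.3, -1.4, -3.9], -1], [[-0.0056, -0.0031, 0.0016], [-0.3, -1.7, -4.7], -1], [[-0.0066, -0.0036, 0.0018], [-0.4, -2.0, -5.4], -1], [[-0.0076, -0.004, 0.002], [-0.5, -2.3, -6.2], -1], [[-0.0085, -0.0045, 0.0023], [-0.5, -2.5, -7.0], -1], [[-0.0095, -0.0049, 0.0025], [-0.6, -2.8, -7.8], -1]]
```

send_rows(plan=[[[-0.0009,-0.0006,0.0003],[-0.1,-0.3,-0.8],-1],[[-0.0018,-0.0011,0.0005],[-0.1,-0.6,-1.6],-1],[[-0.0028,-0.0016,0.0008],[-0.2,-0.8,-2.3],-1],[[-0.0037,-0.0021,0.001],[-0.2,-1.1,-3.1],-1],[[-0.0047,-0.0026,0.0013],[-0.3,-1.4,-3.9],-1],[[-0.0056,-0.0031,0.0016],[-0.3,-1.7,-4.7],-1],[[-0.0066,-0.0036,0.0018],[-0.4,-2,-5.4],-1],[[-0.0076,-0.004,0.002],[-0.5,-2.3,-6.2],-1],[[-0.0085,-0.0045,0.0023],[-0.5,-2.5,-7],-1],[[-0.0095,-0.0049,0.0025],[-0.6,-2.8,-7.8],-1]])

```text
clock: 23.77
eef_pos: [0.5905, 0.3011, 0.0358]
orientation: [-1.63, 2.356, -0.355]
ft_force: [-1.6, -0.9, -0.3]
finger_gap: 0.0006
finger_force: 1.0
```

```bash
python3 chk.py .1965 .2015 1 66,-12 69,51
```

```text
t 23.77 meas-nom (rack fwd/lat) [-0.0009 -0.0015 -0.0013] F tool [ 1.4  1.2 -0.2] 1.18
scene [ 0.066 -0.012] 400 [67.3 -8.6] 37.1
scene [0.069 0.051] 454 [65.2 47.5] 37.4
side [ 0.066 -0.012] 227 [ 63.9 -12. ] 39.2
side [0.069 0.051] 262 [63.8 48.7] 37.0
[[[-0.0005, -0.0003, 0.0001], [-0.0, -0.1, -0.4], -1], [[-0.0009, -0.0006, 0.0003], [-0.1, -0.3, -0.8], -1], [[-0.0014, -0.0008, 0.0004], [-0.1, -0.4, -1.2], -1], [[-0.0018, -0.0011, 0.0005], [-0.1, -0.6, -1.6], -1], [[-0.0023, -0.0014, 0.0007], [-0.1, -0.7, -1.9], -1], [[-0.0028, -0.0016, 0.0008], [-0.2, -0.8, -2.3], -1], [[-0.0032, -0.0019, 0.0009], [-0.2, -1.0, -2.7], -1], [[-0.0037, -0.0021, 0.001], [-0.2, -1.1, -3.1], -1], [[-0.0042, -0.0024, 0.0012], [-0.3, -1.3, -3.5], -1], [[-0.0047, -0.0026, 0.0013], [-0.3, -1.4, -3.9], -1]]
```

send_rows(plan=[[[-0.0005,-0.0003,0.0001],[0,-0.1,-0.4],-1],[[-0.0009,-0.0006,0.0003],[-0.1,-0.3,-0.8],-1],[[-0.0014,-0.0008,0.0004],[-0.1,-0.4,-1.2],-1],[[-0.0018,-0.0011,0.0005],[-0.1,-0.6,-1.6],-1],[[-0.0023,-0.0014,0.0007],[-0.1,-0.7,-1.9],-1],[[-0.0028,-0.0016,0.0008],[-0.2,-0.8,-2.3],-1],[[-0.0032,-0.0019,0.0009],[-0.2,-1,-2.7],-1]])

```text
clock: 24.45
eef_pos: [0.5932, 0.3033, 0.0357]
orientation: [-1.685, 2.311, -0.345]
ft_force: [-0.9, -3.1, 0.9]
finger_gap: 0.0003
finger_force: 1.3
```

```bash
python3 chk.py .2000 .2050 1 66,-12 69,51
python3 - <<'E'
from gen import *
d=cam('scene');u,v=px(d,[.61,.37,.05]).astype(int)
cv2.imwrite('pics/h.png',cv2.resize(d['color'][v-50:v+50,u-65:u+65],None,fx=6,fy=6,interpolation=cv2.INTER_CUBIC)[:,:,::-1])
E
```

```text
t 24.45 meas-nom (rack fwd/lat) [-0.0006 -0.0012 -0.0013] F tool [ 3.1 -0.4 -1. ] 1.23
scene [ 0.066 -0.012] 386 [69.5 -8.3] 36.7
scene [0.069 0.051] 472 [65.1 49.1] 38.5
side [ 0.066 -0.012] 228 [ 63.5 -10.8] 37.9
side [0.069 0.051] 271 [66.7 49.7] 38.6
[[[-0.0005, -0.0003, 0.0001], [-0.0, -0.1, -0.4], -1], [[-0.0009, -0.0006, 0.0003], [-0.1, -0.3, -0.8], -1], [[-0.0014, -0.0008, 0.0004], [-0.1, -0.4, -1.2], -1], [[-0.0018, -0.0011, 0.0005], [-0.1, -0.6, -1.6], -1], [[-0.0023, -0.0014, 0.0007], [-0.1, -0.7, -1.9], -1], [[-0.0028, -0.0016, 0.0008], [-0.2, -0.8, -2.3], -1], [[-0.0032, -0.0019, 0.0009], [-0.2, -1.0, -2.7], -1], [[-0.0037, -0.0021, 0.001], [-0.2, -1.1, -3.1], -1], [[-0.0042, -0.0024, 0.0012], [-0.3, -1.3, -3.5], -1], [[-0.0047, -0.0026, 0.0013], [-0.3, -1.4, -3.9], -1]]
```

View pics/h.png

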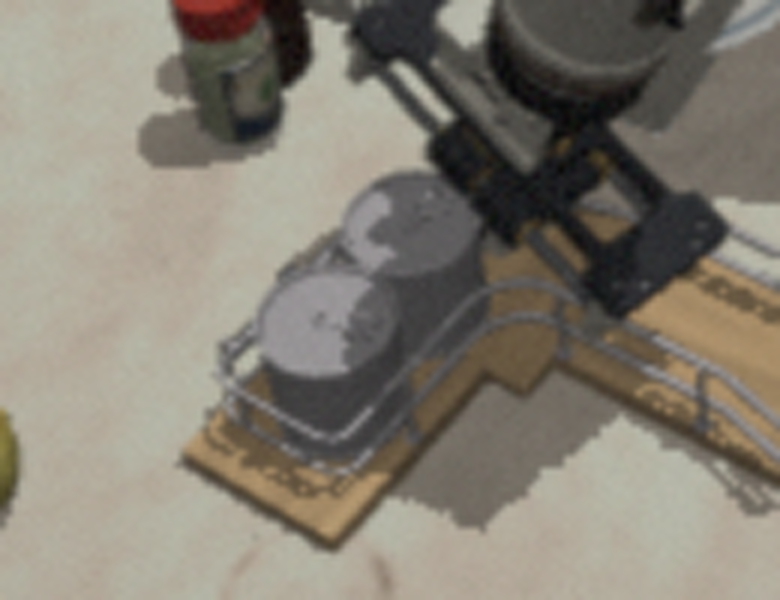

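The crop shows both tins upright in the last straight, the older one at (330,325) just short of the stop loop and the new one at (410,225) touching it. I continue slowly.

send_rows(plan=[[[-0.0005,-0.0003,0.0001],[0,-0.1,-0.4],-1],[[-0.0009,-0.0006,0.0003],[-0.1,-0.3,-0.8],-1],[[-0.0014,-0.0008,0.0004],[-0.1,-0.4,-1.2],-1],[[-0.0018,-0.0011,0.0005],[-0.1,-0.6,-1.6],-1],[[-0.0023,-0.0014,0.0007],[-0.1,-0.7,-1.9],-1],[[-0.0028,-0.0016,0.0008],[-0.2,-0.8,-2.3],-1]])

```text
clock: 25.1
eef_pos: [0.5956, 0.3052, 0.0355]
orientation: [-1.732, 2.272, -0.336]
ft_force: [-1.8, -1.4, 0.8]
finger_gap: 0.0003
finger_force: 1.2
```

```bash
python3 chk.py .2030 .2080 1 66,-12 69,54
```

```text
t 25.1 meas-nom (rack fwd/lat) [-0.0003 -0.0011 -0.0012] F tool [ 1.7  1.  -1.3] 1.27
scene [ 0.066 -0.012] 385 [70.6 -7.1] 36.1
scene [0.069 0.054] 476 [66.6 51.6] 39.0
side [ 0.066 -0.012] 225 [ 64.7 -10.7] 38.2
side [0.069 0.054] 264 [66.8 53.4] 37.6
[[[-0.0005, -0.0003, 0.0001], [-0.0, -0.1, -0.4], -1], [[-0.0009, -0.0006, 0.0003], [-0.1, -0.3, -0.8], -1], [[-0.0014, -0.0008, 0.0004], [-0.1, -0.4, -1.2], -1], [[-0.0018, -0.0011, 0.0005], [-0.1, -0.6, -1.6], -1], [[-0.0023, -0.0014, 0.0007], [-0.1, -0.7, -1.9], -1], [[-0.0028, -0.0016, 0.0008], [-0.2, -0.8, -2.3], -1], [[-0.0032, -0.0019, 0.0009], [-0.2, -1.0, -2.7], -1], [[-0.0037, -0.0021, 0.001], [-0.2, -1.1, -3.1], -1], [[-0.0042, -0.0024, 0.0012], [-0.3, -1.3, -3.5], -1], [[-0.0047, -0.0026, 0.0013], [-0.3, -1.4, -3.9], -1]]
```

send_rows(plan=[[[-0.0005,-0.0003,0.0001],[0,-0.1,-0.4],-1],[[-0.0009,-0.0006,0.0003],[-0.1,-0.3,-0.8],-1],[[-0.0014,-0.0008,0.0004],[-0.1,-0.4,-1.2],-1],[[-0.0018,-0.0011,0.0005],[-0.1,-0.6,-1.6],-1],[[-0.0023,-0.0014,0.0007],[-0.1,-0.7,-1.9],-1],[[-0.0028,-0.0016,0.0008],[-0.2,-0.8,-2.3],-1]])

```text
clock: 25.7
eef_pos: [0.598, 0.3076, 0.0355]
orientation: [-1.779, 2.232, -0.327]
ft_force: [-1.4, -2.0, -0.1]
finger_gap: 0.0004
finger_force: 1.0
```

```bash
python3 chk.py .2060 .2100 1 66,-10 69,57
```

```text
t 25.7 meas-nom (rack fwd/lat) [-0.0005 -0.0011 -0.0012] F tool [ 2.2  0.9 -0.4] 1.32
scene [ 0.066 -0.01 ] 380 [67.5 -6.4] 35.5
scene [0.069 0.057] 481 [65.9 55.5] 38.5
side [ 0.066 -0.01 ] 228 [63.5 -8.9] 38.2
side [0.069 0.057] 266 [63.3 56.1] 37.0
[[[-0.0004, -0.0002, 0.0001], [-0.0, -0.1, -0.3], -1], [[-0.0007, -0.0004, 0.0002], [-0.0, -0.2, -0.6], -1], [[-0.0011, -0.0007, 0.0003], [-0.1, -0.3, -0.9], -1], [[-0.0015, -0.0009, 0.0004], [-0.1, -0.5, -1.2], -1], [[-0.0018, -0.0011, 0.0005], [-0.1, -0.6, -1.6], -1], [[-0.0022, -0.0013, 0.0006], [-0.1, -0.7, -1.9], -1], [[-0.0026, -0.0015, 0.0007], [-0.2, -0.8, -2.2], -1], [[-0.003, -0.0017, 0.0008], [-0.2, -0.9, -2.5], -1], [[-0.0033, -0.0019, 0.0009], [-0.2, -1.0, -2.8], -1], [[-0.0037, -0.0021, 0.001], [-0.2, -1.1, -3.1], -1]]
```

send_rows(plan=[[[-0.0004,-0.0002,0.0001],[0,-0.1,-0.3],-1],[[-0.0007,-0.0004,0.0002],[0,-0.2,-0.6],-1],[[-0.0011,-0.0007,0.0003],[-0.1,-0.3,-0.9],-1],[[-0.0015,-0.0009,0.0004],[-0.1,-0.5,-1.2],-1],[[-0.0018,-0.0011,0.0005],[-0.1,-0.6,-1.6],-1]])

```text
clock: 26.22
eef_pos: [0.5994, 0.3081, 0.0354]
orientation: [-1.81, 2.204, -0.323]
ft_force: [-3.5, -4.8, 1.7]
finger_gap: 0.0006
finger_force: 2.7
```

```bash
python3 chk.py .2080 .2120 1 69,59
```

```text
t 26.22 meas-nom (rack fwd/lat) [ 0.0006 -0.0011 -0.0011] F tool [ 5.2  1.7 -2.8] 1.35
scene [0.069 0.059] 475 [66.9 57.2] 38.1
side [0.069 0.059] 267 [65.4 56.3] 38.4
[[[-0.0004, -0.0002, 0.0001], [-0.0, -0.1, -0.3], -1], [[-0.0007, -0.0004, 0.0002], [-0.0, -0.2, -0.6], -1], [[-0.0011, -0.0007, 0.0003], [-0.1, -0.3, -0.9], -1], [[-0.0015, -0.0009, 0.0004], [-0.1, -0.5, -1.2], -1], [[-0.0018, -0.0011, 0.0005], [-0.1, -0.6, -1.6], -1], [[-0.0022, -0.0013, 0.0006], [-0.1, -0.7, -1.9], -1], [[-0.0026, -0.0015, 0.0007], [-0.2, -0.8, -2.2], -1], [[-0.003, -0.0017, 0.0008], [-0.2, -0.9, -2.5], -1], [[-0.0033, -0.0019, 0.0009], [-0.2, -1.0, -2.8], -1], [[-0.0037, -0.0021, 0.001], [-0.2, -1.1, -3.1], -1]]
```

send_rows(plan=[[[-0.0003,-0.0002,0.0001],[0,-0.1,-0.3],-1],[[-0.0007,-0.0004,0.0002],[0,-0.2,-0.6],-1],[[-0.0009,-0.0006,0.0003],[-0.1,-0.3,-0.8],-1],[[-0.0009,-0.0006,0.0003],[-0.1,-0.3,-0.8],-1]])

```text
clock: 26.65
eef_pos: [0.6002, 0.308, 0.0351]
orientation: [-1.825, 2.192, -0.32]
ft_force: [-4.2, -7.3, 1.5]
finger_gap: 0.0002
finger_force: 3.1
```

```bash
python3 chk.py .2090 .2110 1 69,59
```

```text
t 26.65 meas-nom (rack fwd/lat) [ 0.0016 -0.0011 -0.0009] F tool [ 7.8  2.  -2.9] 1.37
scene [0.069 0.059] 471 [66.1 56.5] 38.2
side [0.069 0.059] 265 [64.7 56.3] 37.6
[[[-0.0002, -0.0001, 0.0001], [-0.0, -0.1, -0.2], -1], [[-0.0004, -0.0002, 0.0001], [-0.0, -0.1, -0.3], -1], [[-0.0005, -0.0003, 0.0002], [-0.0, -0.2, -0.5], -1], [[-0.0007, -0.0004, 0.0002], [-0.0, -0.2, -0.6], -1], [[-0.0009, -0.0006, 0.0003], [-0.1, -0.3, -0.8], -1], [[-0.0011, -0.0007, 0.0003], [-0.1, -0.3, -0.9], -1], [[-0.0013, -0.0008, 0.0004], [-0.1, -0.4, -1.1], -1], [[-0.0015, -0.0009, 0.0004], [-0.1, -0.5, -1.2], -1], [[-0.0017, -0.001, 0.0005], [-0.1, -0.5, -1.4], -1], [[-0.0018, -0.0011, 0.0005], [-0.1, -0.6, -1.6], -1]]
```

send_rows(plan=[[[-0.0004,-0.0002,0.0001],[0,-0.1,-0.3],-1],[[-0.0007,-0.0004,0.0002],[0,-0.2,-0.6],-1],[[-0.0011,-0.0007,0.0003],[-0.1,-0.3,-0.9],-1],[[-0.0013,-0.0008,0.0004],[-0.1,-0.4,-1.1],-1],[[-0.0013,-0.0008,0.0004],[-0.1,-0.4,-1.1],-1]])

```text
clock: 27.17
eef_pos: [0.601, 0.3079, 0.0347]
orientation: [-1.847, 2.174, -0.317]
ft_force: [-5.8, -7.7, 3.9]
finger_gap: 0.0006
finger_force: 4.3
```

```bash
python3 chk.py .2104 .2124 1 69,59
python3 - <<'E'
from gen import *
d=cam('side');c,s=np.cos(q[2]),np.sin(q[2])
x,y=.068,.045
u,v=px(d,[q[0]+c*x-s*y,q[1]+s*x+c*y,.05]).astype(int)
a=d['color'][v-38:v+38,u-50:u+50]
d=cam('scene');u,v=px(d,[q[0]+c*x-s*y,q[1]+s*x+c*y,.05]).astype(int)
b=d['color'][v-38:v+38,u-50:u+50]
o=np.hstack([cv2.convertScaleAbs(cv2.resize(k,(400,304),interpolation=cv2.INTER_CUBIC),alpha=1.4) for k in (a,b)])
cv2.imwrite('pics/i.png',o[:,:,::-1])
E
```

```text
t 27.17 meas-nom (rack fwd/lat) [ 0.0028 -0.001  -0.0006] F tool [ 8.2  2.8 -5.7] 1.39
scene [0.069 0.059] 478 [65.3 55.9] 38.8
side [0.069 0.059] 269 [64.6 55.4] 38.3
[[[-0.0002, -0.0001, 0.0001], [-0.0, -0.1, -0.2], -1], [[-0.0004, -0.0002, 0.0001], [-0.0, -0.1, -0.3], -1], [[-0.0005, -0.0003, 0.0002], [-0.0, -0.2, -0.5], -1], [[-0.0007, -0.0004, 0.0002], [-0.0, -0.2, -0.6], -1], [[-0.0009, -0.0006, 0.0003], [-0.1, -0.3, -0.8], -1], [[-0.0011, -0.0007, 0.0003], [-0.1, -0.3, -0.9], -1], [[-0.0013, -0.0008, 0.0004], [-0.1, -0.4, -1.1], -1], [[-0.0015, -0.0009, 0.0004], [-0.1, -0.5, -1.2], -1], [[-0.0017, -0.001, 0.0005], [-0.1, -0.5, -1.4], -1], [[-0.0018, -0.0011, 0.0005], [-0.1, -0.6, -1.5], -1]]
```

View pics/i.png

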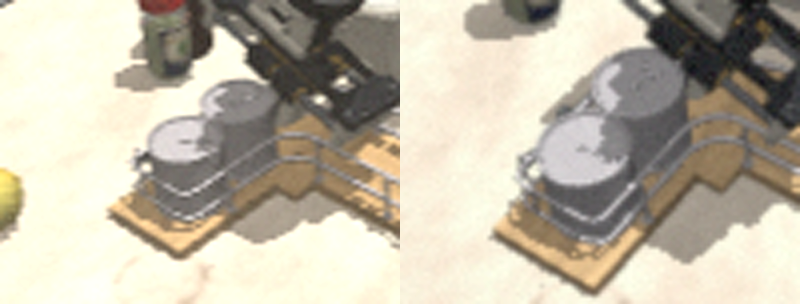

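The images show the older tin against the stop loop and both tins upright. The forward travel has stalled, so this is the stop. A final straight push along the lane follows.

send_rows(plan=[[[-0.0005,0,0],[0,0,0],-1],[[-0.001,0,0.0001],[0,0,0],-1],[[-0.0015,0,0.0001],[0,0,0],-1],[[-0.0015,0,0.0001],[0,0,0],-1],[[-0.0015,0,0.0001],[0,0,0],-1]])

```text
clock: 27.78
eef_pos: [0.6013, 0.308, 0.0346]
orientation: [-1.847, 2.176, -0.32]
ft_force: [-7.2, -10.3, 6.6]
finger_gap: 0.0003
finger_force: 5.8
```

```bash
python3 - <<'E'
from gen import *
a=cur();s=state();f=s['ft_force'];c,sn=np.cos(q[2]),np.sin(q[2])
print(a[0],'F rack',c*f[0]+sn*f[1],-sn*f[0]+c*f[1],f[2]); print('tcp rack',local(a[0][None],q))
print('fwd axis rack y in tool',a[1].T@[-sn,c,0])
E
```

```text
[0.60125324 0.30795315 0.03460711] F rack -5.885910510616424 -11.113084155708322 6.643693454422325
tcp rack [[ 0.06261454 -0.04711652]]
fwd axis rack y in tool [-0.99762619  0.0501749   0.04716426]
```

send_rows(plan=[[[0.001,0,0],[0,0,0],-1],[[0.003,0,0],[0,0,0],-1],[[0.006,0,0],[0,0,0],-1],[[0.009,0,0],[0,0,0],-1],[[0.01,0,-0.02],[0,0,0],-1],[[0.01,0,-0.05],[0,0,0],-1],[[0.01,0,-0.09],[0,0,0],-1],[[0.01,0,-0.13],[0,0,0],-1],[[0.01,0,-0.17],[0,0,0],-1],[[0.01,0,-0.2],[0,0,0],-1]])

```text
clock: 28.62
eef_pos: [0.5309, 0.3022, 0.2263]
orientation: [-1.846, 2.163, -0.312]
ft_force: [0.9, -0.5, 0.2]
finger_gap: 0.0005
finger_force: 0.0
```

```bash
python3 - <<'E'
from gen import *
d=cam('wrist');c,s=np.cos(q[2]),np.sin(q[2])
W=lambda x,y,z:[q[0]+c*x-s*y,q[1]+s*x+c*y,z]
print(px(d,W(.068,.06,.078)),px(d,W(.068,-.005,.078)),cur()[0])
P=cloud(d,np.ones((384,512),bool));L=local(P,q)
m=(P[:,2]>.071)&(P[:,2]<.085)
for k in [(.069,.06),(.069,-.006)]:
    z=m&(np.hypot(*(L-k).T)<.036)
    if z.sum()>20: print(k,z.sum(),np.round(cv2.minEnclosingCircle(L[z].astype(np.float32)*1000),1) if 0 else cv2.minEnclosingCircle(L[z].astype(np.float32)*1000))
cv2.imwrite('pics/j.png',cv2.resize(d['color'],(800,600))[:,:,::-1])
E
```

```text
[241. 274.] [237. 218.] [0.53119767 0.30496467 0.2312756 ]
(0.069, -0.006) 1963 ((71.15853118896484, -5.431779861450195), 33.366031646728516)
```

send_rows(plan=[[[-0.04,0,0],[0,0,0],-1],[[-0.08,0,0],[0,0,0],-1],[[-0.12,0,0],[0,0,0],-1],[[-0.13,0,0],[0,0,0],-1],[[-0.13,0,0],[0,0,0],-1],[[-0.13,0,0],[0,0,0],-1]])

```text
clock: 29.17
eef_pos: [0.55, 0.4294, 0.2313]
orientation: [-1.848, 2.167, -0.311]
ft_force: [0.0, -1.4, -1.2]
finger_gap: 0.0005
finger_force: 0.0
```

```bash
python3 - <<'E'
from gen import *
d=cam('wrist');c,s=np.cos(q[2]),np.sin(q[2])
W=lambda x,y,z:[q[0]+c*x-s*y,q[1]+s*x+c*y,z]
print(px(d,W(.068,.06,.078)),px(d,W(.068,-.005,.078)),px(d,W(.11,.03,.039)),cur()[0])
P=cloud(d,np.ones((384,512),bool));L=local(P,q)
m=(P[:,2]>.071)&(P[:,2]<.085)
for k in [(.069,.06),(.069,-.006)]:
    z=m&(np.hypot(*(L-k).T)<.037)
    if z.sum()>20: print(k,z.sum(),cv2.minEnclosingCircle(L[z].astype(np.float32)*1000))
u,v=px(d,W(.085,.03,.06)).astype(int);u0=max(0,u-130);v0=max(0,v-100)
a=d['color'][v0:v0+200,u0:u0+260]
cv2.imwrite('pics/k.png',cv2.convertScaleAbs(cv2.resize(a,None,fx=3,fy=3,interpolation=cv2.INTER_CUBIC),alpha=1.2)[:,:,::-1]);print(u0,v0)
E
```

```text
[238. 156.] [234.  86.] [214. 120.] [0.55054764 0.42770934 0.23107335]
(0.069, 0.06) 3439 ((67.0494384765625, 58.00062561035156), 35.826873779296875)
(0.069, -0.006) 4024 ((70.7552490234375, -2.9352316856384277), 34.61381149291992)
97 23
```

View pics/k.png

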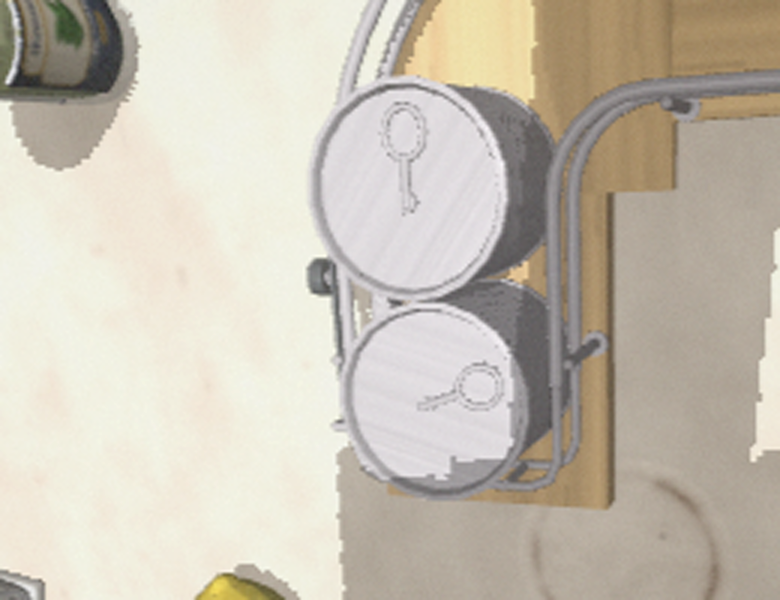

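```bash
python3 - <<'E'
from gen import *
d=cam('wrist')
for n,w in (('before',dict(np.load('pics/w2.npz'))),('now',d)):
    P=cloud(w,np.ones((384,512),bool));L=local(P,q)
    m=(P[:,2]>.030)&(P[:,2]<.048)&(L[:,0]>.07)&(L[:,0]<.103)&(L[:,1]>-.02)&(L[:,1]<.06)
    X=L[m]*1000
    for y in range(-20,60,5):
        k=X[(X[:,1]>=y)&(X[:,1]<y+5)]
        if len(k): print(n,y,len(k),k[:,0].min().round(1),np.median(k[:,0]).round(1))
E
```

```text
before 0 7 102.1 102.7
before 5 11 100.5 101.4
before 10 11 99.3 100.3
before 15 16 97.8 98.9
before 20 16 96.9 97.8
before 25 14 95.5 96.5
before 30 25 92.2 94.7
before 35 5 93.2 94.3
now 25 2 70.7 71.2
now 30 31 92.7 94.7
now 35 6 93.5 96.7
```

The keeper leaf tip lies where it did before the push (x about 93, y 30 to 35 mm in the rack frame), so it is shut behind the older tin. Both tins stand together, and the robot is clear.

```bash
python3 -c "
from station import *
print(close_job())"
```

```text
the job is handed in; nothing more can be done
None
```

I handed the job in; no verdict came back. The older tin is against the front stop after an 11 N push, the keeper is shut behind it, and the new tin stands close up behind. On the first set-down the new tin caught a rail wire and leaned about 0.25 rad, so I lifted it, righted it and set it down again.

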